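# Turn the drained deep-well block and clamp it on the free side of the shaker

### The job

The rinsed deep-well block was left on the bench wells down to drain. Turn it over without letting it topple or drop, set it wells up on the side of the shaker platform that has no bottles, long side along the end rail, and slide the platform's clamp bar up to it so that the block sits snug between bar and rail. Leave the beaker beside the work standing.

Things in the scene. Friction and masses are not known exactly. Their poses are not given: they have to be found in the camera images.
- block_center (a point): Centre of the white deep-well block (18 square wells, 3 x 6), a rigid box 112 mm long (own x) x 58 mm wide (own y) x 44 mm thick (own z), about 80 g. Own z points out of the open wells; the other face shows the rounded well bottoms inside a skirt. At the start it lies wells down on the bench (own z straight down, centre 22 mm up). It can stand on any face; its end face is 58 x 44 mm.
- deck (a point): Middle of the rubber-covered top of the shaker's platform, 72 mm above the bench; z up, x away from the robot, y to the left along the platform. The shaker is a white box 200 x 270 mm that does not move. Two end rails run along x; their inner faces are at y = +125 mm and y = -125 mm and they stand 30 mm above the deck. Low side channels (inner faces at x = +-79 mm, 11 mm high) run along y.
- clamp_bar (a joint): Position of the clamp bar along the deck's y (m), 0 in the middle, stops at +-0.064. The bar lies along the deck's x right across the platform, is 12 mm thick along y (+-6 mm about its position), its underside 11 mm and its top 33 mm above the deck (carriages at its ends, 37 mm; screws 45 mm). It slides with about 2.5 N of friction and stays where it is left; it can be pushed from either side. With the block tight against an end rail the bar stops at +-0.061.
- bar_grip (a point): Point on the black push grip in the middle of the clamp bar, 50 mm above the deck. The grip is 40 mm long along the deck's x and 10 mm thick along y; it runs from 30 to 64 mm above the deck.
- bottle_clamps: Pair of spring clamps screwed to the platform with one capped bottle (34 mm across, top 83 mm above the deck) in each; origin midway between the two, on the deck, 99 mm from the middle of the deck along its +y or -y. The bottles stand 40 mm to either side of it along the deck's x; each clamp is within 21 mm of its bottle's axis. They do not move. The other half of the platform is free.
- beaker: Beaker, 88 mm tall, 67 mm across, standing on the bench; origin at its foot, z up.
There are look-alikes about, which are no part of the job. What is shaped like the beaker but yellow is not meant.

How it is judged:
By the outcome, as a careful person would: the job done as asked, in the order asked, and still so for the second after the job is handed in, with the robot touching nothing.
It also fails if it takes over 72 s, if anything falls off the work surface, if the arm or the gripper's body presses on something with over 40 N, if the wrist force passes 120 N, or if a joint passes its speed limit or range.

### The arm

A 7-joint arm with a two-finger parallel gripper is mounted at the origin on a cart in front of the work surface, level with it; the furniture and walls round the work are solid. World frame = base frame: x ahead of the robot, y to its left, z up, the work surface at z = 0. Lengths are in m, angles in degrees, forces in N, time in s.
With the tool pointing down it reaches from about 0.425 to 1.025 m from the base axis. Payload 3.6 kg.
Tool frame: the origin (TCP) lies at the very end of the fingers, on their centre line; the grasp point (between the pads) lies 19 mm behind it (ctrl.grip_point_offset is the distance from the TCP to the grasp point, in m); z points along the fingers, y is the direction in which the jaws open and shut (so a half turn about z gives the same grasp; the last joint's range is limited). The gripper opens to 85 mm and grips with 20 to 120 N. Pads are 22 mm wide; open, the fingers measure 114 mm over their backs; the gripper's body (76 mm by 85 mm) begins 54 mm behind the grasp point. The pads swing forward as they close: fully open they stand 13 mm farther back than shut.
Start: joints at [67.122, 33.873, 2.773, 92.16, -1.908, 54.013, -1.931], TCP at [0.218, -0.691, 0.208] pointing down, gripper open.
Joint ranges: [-153.93, 153.93], [-27.13, 128.08], [-72.61, 78.16], [10.71, 143.7], [-87.88, 267.88], [4.46, 118.87], [-176.78, 176.78]. Speed limits (degrees/s): [147.25, 147.25, 180, 180, 180, 180, 180].

### API

Orientations are given as [roll, pitch, yaw] about the fixed x, y, z axes, in that order (R = Rz(yaw) Ry(pitch) Rx(roll)).
In Python, from cell import ctrl, read_camera, workorder gives the robot as it stands. The module is installed in compiled form; this text tells all that it offers.
- The arm moves only by the shell command python3 -m creep 'ROWS'. ROWS is JSON, a list of rows, each an object with "claw": the closure, from 0 (fully open) to 1 (shut); "delta_pos": the shift along the tool's x, y, z in m, a list of three; "turn": the turn, a rotation vector about the tool's x, y, z in degrees, a list of three. A call has exactly 10 rows; each row shifts and turns the pose as measured when the row begins, along the tool's axes as they then stand; what a row does not reach is not made up. A row lasts 1/8 s, in which the tool goes at most 62.5 mm and 10.7 degrees, less where a joint would pass 70% of its speed; a pose out of reach is approached as far as the arm can. A call with a gripper value outside its range is refused whole. The fingers move at their own pace and stop on an object; the grip force is fixed at half the most. Time passes only in rows, so rows that do not move let the fingers close, or fill a call up. It gives the time, the measured TCP pose, the force and the opening at its end, in the units of the state.
- ctrl.state(): the state, without advancing time (a new reading comes with each control period).
- read_camera(name): name is "side" or "top" or "wrist"; returns a dict with "frame" (420x560x3 uint8, red, green, blue), "mtx" (3x3 intrinsics, pixels), "R" (3x3) and "t" (3): a world point X has camera coordinates R X + t. Camera axes: x right, y down, z forward; pixel columns grow to the right and rows downward; lengths in m; the calibration is good to about 2 mm. A picture is of the moment at which its call begins. There is no depth.
- workorder.finish_job(): hands the job in, once; it reports no verdict.
The state is a dict: "time": time; "joint_pos": joint angles; "qvel": joint speeds; "tau": joint torques, N m; "position": TCP position; "orientation": TCP orientation; "ft_force": force on the tool from outside, world axes, zero at the start; "wrist_torque": the same for the moment, N m; "width": opening from 0.0 (shut) to 1.0 (fully open).
Only numpy, scipy, OpenCV 4.12 (cv2) and the standard library are available. Lean on these libraries where they do the work, as an engineer would, in place of code of your own. Each camera call takes 0.05 s, during which the arm holds its last target.

## Working session

There is one attempt and no reset: what is moved stays moved. The work goes in short steps, Python scripts to look and compute and a shell command to move; the robot and the scene stay as the last step left them, time stands still between calls to the robot, and variables do not carry over. Pictures are saved under pics/ and viewed, and the job is handed in when it is done.

```bash
mkdir -p pics; ls; python3 - <<'E'
from cell import ctrl, read_camera
import cv2, numpy as np
s=ctrl.state()
for k,v in s.items(): print(k, np.round(v,4) if not isinstance(v,dict) else v)
print(ctrl.grip_point_offset)
for n in ("side","top","wrist"):
    r=read_camera(n); cv2.imwrite(f"pics/{n}0.png", r["frame"][:,:,::-1]); print(n, np.round(r["mtx"],1).tolist(), np.round(r["R"],4).tolist(), np.round(r["t"],4).tolist())
    print(np.round(-r["R"].T@r["t"],3))
E
```

```text
pics
time 0.0
joint_pos [67.1201 33.9245  2.7693 92.2366 -1.9075 54.013  -1.9305]
qvel [ 0.1025 -0.0529  0.0099 -0.0136  0.0126  0.0146 -0.0933]
tau [-0.00000e+00 -5.48698e+01  1.54710e+00 -1.98125e+01  9.50000e-03
  8.90000e-03 -0.00000e+00]
position [ 0.218  -0.6905  0.2071]
orientation [-1.798724e+02  8.600000e-03  1.752630e+01]
ft_force [-0.0979 -0.1092 -1.0091]
wrist_torque [-0.0002 -0.0268  0.0005]
width 1.0027
0.0187
side [[397.9, 0.0, 282.4], [0.0, 397.9, 210.9], [0.0, 0.0, 1.0]] [[-0.9944, -0.1052, -0.0033], [-0.0477, 0.4783, -0.8769], [0.0939, -0.8719, -0.4806]] [0.5801, 0.0399, 1.107]
[0.475 1.007 0.569]
top [[399.5, 0.0, 278.3], [0.0, 399.5, 215.1], [0.0, 0.0, 1.0]] [[0.0267, -0.9996, -0.0003], [-0.9911, -0.0264, -0.1306], [0.1305, 0.0038, -0.9914]] [0.1158, 0.5925, 0.9044]
[0.466 0.128 0.974]
wrist [[302.8, 0.0, 278.1], [0.0, 302.8, 210.9], [0.0, 0.0, 1.0]] [[0.3015, -0.9535, -0.0017], [-0.9012, -0.2855, 0.326], [-0.3113, -0.0968, -0.9454]] [-0.7243, -0.0421, 0.3801]
[ 0.299 -0.666  0.372]
```

View pics/top0.png

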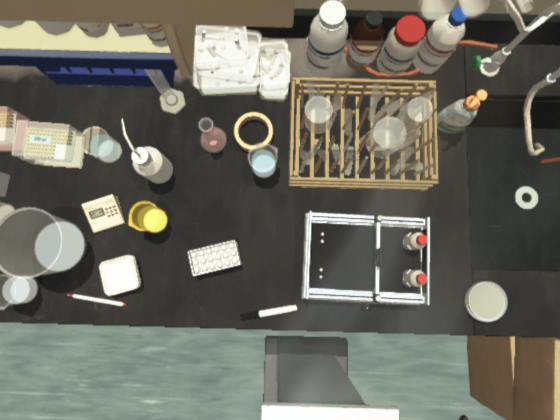

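View pics/side0.png

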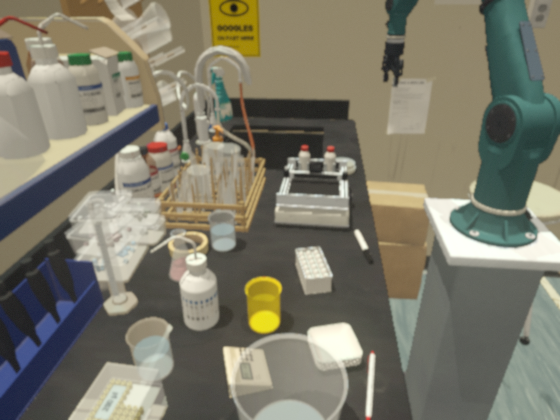

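View pics/wrist0.png

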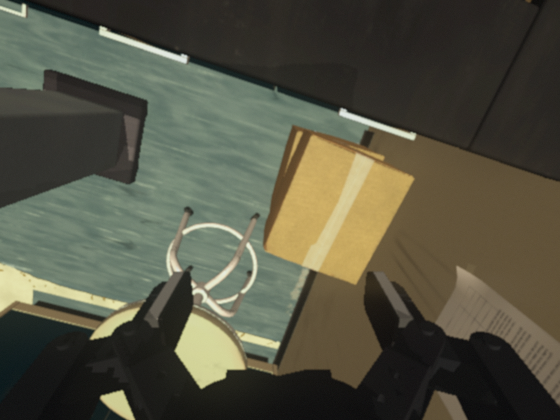

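Candidates for the block in the top view: the white 3x6-dimpled box at (215,258), which fits. The others are a plain white lid or dish at (120,276), a yellowish tip box at (52,143), a calculator at (102,213) and a white rack at (235,60). For the beaker, the clear one with water is at (263,162) and the yellow one at (148,218) is excluded. I'll check these with close crops.

```bash
cat > h.py <<'E'
import numpy as np, cv2
from cell import ctrl, read_camera
def crop(cam,name,x0,y0,x1,y1,s,r=None):
    r=r or read_camera(cam)
    f=r["frame"][y0:y1,x0:x1,::-1]
    f=cv2.resize(f,None,fx=s,fy=s,interpolation=cv2.INTER_CUBIC)
    for k in range((x0+19)//20*20,x1,20): cv2.putText(f,str(k),(int((k-x0)*s),10),0,.35,(0,255,255),1); cv2.line(f,(int((k-x0)*s),12),(int((k-x0)*s),18),(0,255,255),1)
    for k in range((y0+19)//20*20,y1,20): cv2.putText(f,str(k),(0,int((k-y0)*s)),0,.35,(0,255,255),1)
    cv2.imwrite(f"pics/{name}.png",f); return r
def plane(r,uv,z):
    uv=np.atleast_2d(np.array(uv,float)); K,R,t=r["mtx"],np.array(r["R"]),np.array(r["t"])
    d=np.linalg.solve(K,np.c_[uv,np.ones(len(uv))].T).T@R; c=-R.T@t
    return c+d*((z-c[2])/d[:,2])[:,None]
def proj(r,X):
    X=np.atleast_2d(X); p=(X@np.array(r["R"]).T+r["t"])@np.array(r["mtx"]).T; return p[:,:2]/p[:,2:]
def tri(pairs):
    A=np.zeros((3,3)); b=np.zeros(3)
    for r,uv in pairs:
        R,t=np.array(r["R"]),np.array(r["t"]); c=-R.T@t
        d=R.T@np.linalg.solve(r["mtx"],[uv[0],uv[1],1]); d/=np.linalg.norm(d); P=np.eye(3)-np.outer(d,d); A+=P; b+=P@c
    return np.linalg.solve(A,b)
E
python3 - <<'E'
from h import *
r=crop("top","t_block",170,220,270,295,8)
crop("top","t_deck",295,200,440,310,5.5,r)
r=crop("side","s_all",260,130,370,310,3.3)
E
```

```text
(no output)
```

View pics/t_block.png

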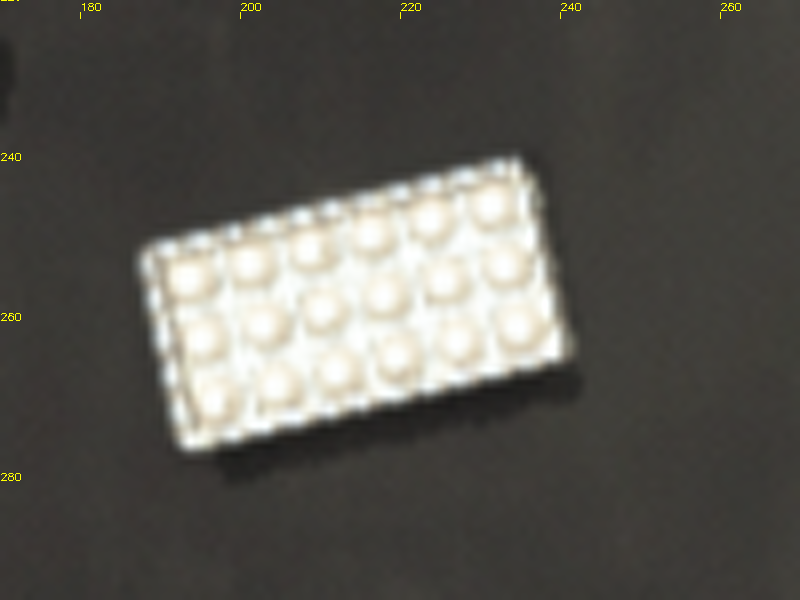

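View pics/t_deck.png

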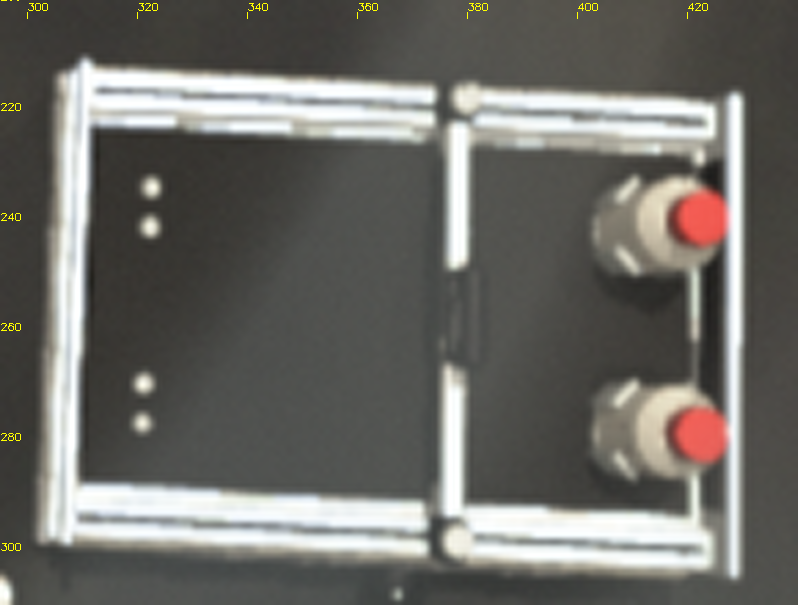

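View pics/s_all.png

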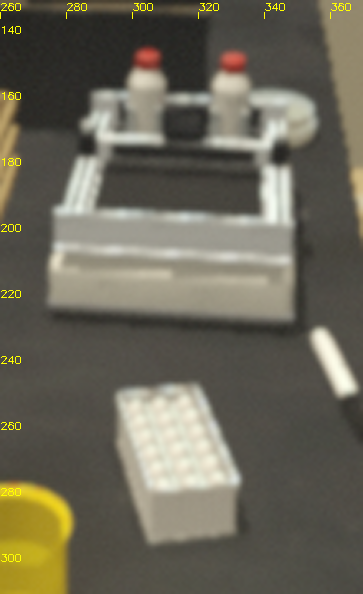

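The crop shows 3x6 rounded well bottoms, so the block is the box with corners at about (187.5,251), (234.6,240), (241,264) and (193,276). The bottles are on the right (−y) half, so the free half is on the left (+y).

```bash
python3 - <<'E'
from h import *
np.set_printoptions(precision=4,suppress=True)
r=read_camera("top"); s=read_camera("side")
c=plane(r,[(187.7,251.2),(234.4,240.2),(241,264.4),(192.9,275.8)],.044)
print(c, c.mean(0)); 
for a,b in((0,1),(3,2),(0,3),(1,2)):
    d=c[b]-c[a]; print(np.linalg.norm(d),np.degrees(np.arctan2(d[1],d[0])))
print('block side', plane(s,[(295.5,250),(317.5,246.5),(332,275),(305,279)],.044), plane(s,[(295.5,250),(317.5,246.5),(332,275),(305,279)],.044).mean(0))
print('rails', plane(r,[(311.7,212.7),(308,298),(427.5,217.3),(427,304)],.102))
print('caps',plane(r,[(421.5,240),(421.5,279.7)],.155), 'caps side',plane(s,[(304.5,148),(333,152)],.155))
print('screws',plane(r,[(379.8,218.7),(378,299)],.117),'bar',plane(r,[(378.5,236),(377,280)],.105))
print('beaker', plane(r,[(263,162)],.05))
E
```

```text
[[0.4985 0.3396 0.044 ]
 [0.5269 0.2323 0.044 ]
 [0.4714 0.2148 0.044 ]
 [0.4424 0.3244 0.044 ]] [0.4848 0.2778 0.044 ]
0.11098498097582542 -75.16974622493012
0.11344796668014274 -75.19712548428025
0.05807513278300865 -164.88256924239985
0.05819382045903653 -162.45717852958796
block side [[0.5271 0.2403 0.044 ]
 [0.4766 0.2205 0.044 ]
 [0.443  0.3257 0.044 ]
 [0.4992 0.345  0.044 ]] [0.4865 0.2829 0.044 ]
rails [[ 0.5882  0.058   0.102 ]
 [ 0.4035  0.063   0.102 ]
 [ 0.5848 -0.1968  0.102 ]
 [ 0.3977 -0.1916  0.102 ]]
caps [[ 0.5303 -0.1637  0.155 ]
 [ 0.4498 -0.1621  0.155 ]] caps side [[ 0.5307 -0.1458  0.155 ]
 [ 0.4447 -0.1193  0.155 ]]
screws [[ 0.5769 -0.0881  0.117 ]
 [ 0.4064 -0.0832  0.117 ]] bar [[ 0.5404 -0.088   0.105 ]
 [ 0.4456 -0.0843  0.105 ]]
beaker [[0.7139 0.1714 0.05  ]]
```

```bash
python3 - <<'E'
from h import *
r=crop("top","t_bk",130,110,300,240,4.5)
r=crop("side","s_mid",140,180,400,380,3)
E
```

```text
(no output)
```

View pics/t_bk.png

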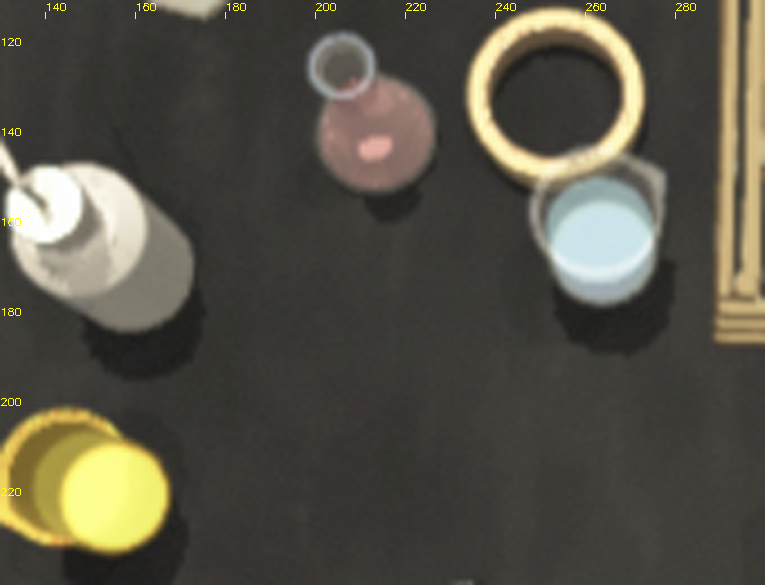

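View pics/s_mid.png

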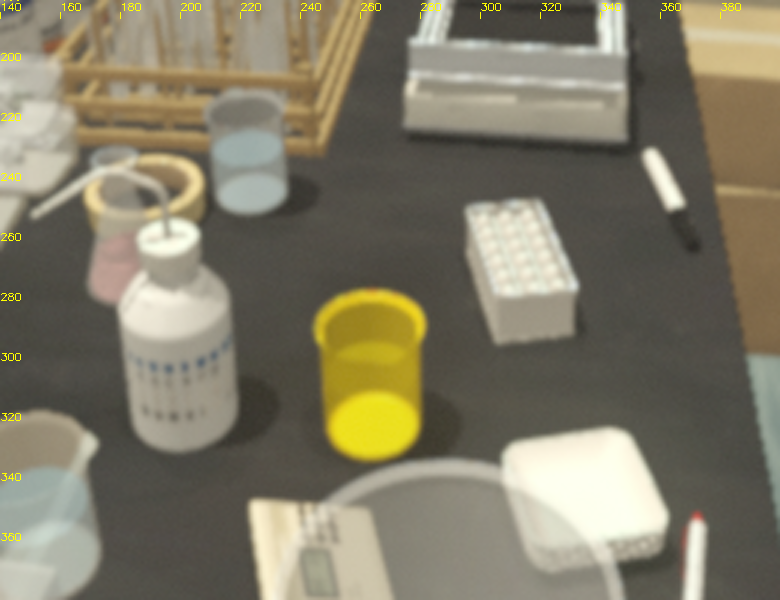

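```bash
cat >> h.py <<'E'
from scipy.spatial.transform import Rotation as Ro
GO=0.0187
def pose():
    s=ctrl.state(); return np.array(s["position"]), Ro.from_euler('xyz',s["orientation"],degrees=True), s
def Rdir(zdir,ydir):
    z=np.array(zdir,float); z/=np.linalg.norm(z); y=np.array(ydir,float); y-=z*(y@z); y/=np.linalg.norm(y)
    return Ro.from_matrix(np.c_[np.cross(y,z),y,z])
def plan(pt,Rt,n,grip=True,start=None):
    """constant row (d,w) repeated n times taking TCP to target; pt = grasp point if grip"""
    p,R,s=pose()
    if start: p,R=start
    if grip: pt=np.array(pt)-GO*0+GO*Rt.apply([0,0,1])
    w=(R.inv()*Rt).as_rotvec()/n; M=np.zeros((3,3)); Q=R
    for k in range(n): M+=Q.as_matrix(); Q=Q*Ro.from_rotvec(w)
    d=np.linalg.solve(M,np.array(pt)-p)
    print("n",n,"d mm",np.round(d*1e3,1),"|d|",round(np.linalg.norm(d)*1e3,1),"turn",np.round(np.degrees(w),2),"|w|",round(np.degrees(np.linalg.norm(w)),2))
    return np.array(pt),Rt
def rep():
    p,R,s=pose(); z=R.apply([0,0,1]); print("t",round(s["time"],2),"tcp",np.round(p,4),"grip",np.round(p-GO*z,4),"z",np.round(z,3),"y",np.round(R.apply([0,1,0]),3),"x",np.round(R.apply([1,0,0]),3),"F",np.round(s["ft_force"],1),"w",round(s["width"],3),"q",np.round(s["joint_pos"],1))
E
python3 - <<'E'
from h import *
a=np.radians(104.8); L=np.array([np.cos(a),np.sin(a),0]); Y=np.array([L[1],-L[0],0])
rep()
R0=Rdir([0,0,-1],Y)
mid=plan([0.50,-0.30,.27],Rdir([0,0,-1],[np.cos(-.55),np.sin(-.55),0]),9)
Rt=Rdir([-np.sin(np.radians(25))*L[0],-np.sin(np.radians(25))*L[1],-np.cos(np.radians(25))],Y)
C=np.array([.4857,.280,0]); g=C+.028*L
end=plan([g[0],g[1],.028+.10],Rt,11,start=mid)
print(g, np.degrees(Rt.as_euler('xyz')))
E
```

```text
t 0.45 tcp [ 0.2183 -0.6913  0.2081] grip [ 0.2183 -0.6913  0.2268] z [-0.  0. -1.] y [ 0.301 -0.954 -0.   ] x [ 0.954  0.301 -0.   ] F [-0.4 -0.6 -0.3] w 0.999 q [67.1 33.9  2.8 92.2 -1.9 54.  -1.9]
n 9 d mm [ 51.9 -17.4  -4.8] |d| 54.9 turn [-0.   -0.   -4.55] |w| 4.55
n 11 d mm [ 56.5 -12.7   1.4] |d| 57.9 turn [-0.92 -2.15 -4.14] |w| 4.75
[0.47854752 0.30707105 0.        ] [180.   25.  104.8]
```

```bash
python3 -m creep '[{"claw":0,"delta_pos":[0.052,-0.017,-0.006],"turn":[0,0,-4.5]},{"claw":0,"delta_pos":[0.052,-0.017,-0.006],"turn":[0,0,-4.5]},{"claw":0,"delta_pos":[0.052,-0.017,-0.006],"turn":[0,0,-4.5]},{"claw":0,"delta_pos":[0.052,-0.017,-0.006],"turn":[0,0,-4.5]},{"claw":0,"delta_pos":[0.052,-0.017,-0.006],"turn":[0,0,-4.5]},{"claw":0,"delta_pos":[0.052,-0.017,-0.006],"turn":[0,0,-4.5]},{"claw":0,"delta_pos":[0.052,-0.017,-0.006],"turn":[0,0,-4.5]},{"claw":0,"delta_pos":[0.052,-0.017,-0.006],"turn":[0,0,-4.5]},{"claw":0,"delta_pos":[0.052,-0.017,-0.006],"turn":[0,0,-4.5]},{"claw":0,"delta_pos":[0.052,-0.017,-0.006],"turn":[0,0,-4.5]}]'
cat > g1.py <<'E'
from h import *
a=np.radians(104.8); L=np.array([np.cos(a),np.sin(a),0]); Y=np.array([L[1],-L[0],0])
C=np.array([.4857,.280,0]); g=C+.028*L
def tl(deg): t=np.radians(deg); return Rdir(np.sin(t)*L+np.array([0,0,-np.cos(t)]),Y)
E
python3 - <<'E'
from g1 import *
rep(); 
for n in (10,12,14): plan([g[0],g[1],.028+.09],tl(-25),n)
E
```

```text
time: 1.7
position: [0.5212, -0.2424, 0.2687]
orientation: [179.7, 0.3, 63.3]
ft_force: [0.3, -0.2, 0.4]
width: 1.0
t 1.7 tcp [ 0.5212 -0.2424  0.2687] grip [ 0.5211 -0.2422  0.2874] z [ 0.003 -0.007 -1.   ] y [ 0.894 -0.449  0.006] x [ 0.449  0.894 -0.005] F [ 0.3 -0.2  0.4] w 1.0 q [ 30.6  19.5 -13.5 108.2   6.1  52.7 -12.5]
n 10 d mm [ 56.8 -12.8   5.4] |d| 58.5 turn [-0.89 -2.35 -4.08] |w| 4.79
n 12 d mm [ 47.4 -10.4   4.3] |d| 48.8 turn [-0.74 -1.96 -3.4 ] |w| 3.99
n 14 d mm [40.7 -8.7  3.6] |d| 41.8 turn [-0.63 -1.68 -2.92] |w| 3.42
```

```bash
python3 -m creep '[{"claw":0,"delta_pos":[0.056,-0.0125,0.004],"turn":[-0.9,-2.4,-4.1]},{"claw":0,"delta_pos":[0.056,-0.0125,0.004],"turn":[-0.9,-2.4,-4.1]},{"claw":0,"delta_pos":[0.056,-0.0125,0.004],"turn":[-0.9,-2.4,-4.1]},{"claw":0,"delta_pos":[0.056,-0.0125,0.004],"turn":[-0.9,-2.4,-4.1]},{"claw":0,"delta_pos":[0.056,-0.0125,0.004],"turn":[-0.9,-2.4,-4.1]},{"claw":0,"delta_pos":[0.056,-0.0125,0.004],"turn":[-0.9,-2.4,-4.1]},{"claw":0,"delta_pos":[0.056,-0.0125,0.004],"turn":[-0.9,-2.4,-4.1]},{"claw":0,"delta_pos":[0.056,-0.0125,0.004],"turn":[-0.9,-2.4,-4.1]},{"claw":0,"delta_pos":[0.056,-0.0125,0.004],"turn":[-0.9,-2.4,-4.1]},{"claw":0,"delta_pos":[0.056,-0.0125,0.004],"turn":[-0.9,-2.4,-4.1]}]'
python3 - <<'E'
from g1 import *
rep(); 
plan([g[0],g[1],.028+.09],tl(-25),3)
r=read_camera("wrist"); cv2.imwrite("pics/w1.png",r["frame"][:,:,::-1])
c=np.array([[a,b,.044] for a,b in [(.056,.029),(.056,-.029),(-.056,-.029),(-.056,.029)]])
X=C+c[:,:1]*L+c[:,1:2]*Y+[0,0,.044]; print(np.round(proj(r,X)))
E
```

```text
time: 2.95
position: [0.4884, 0.3085, 0.1125]
orientation: [178.7, 26.4, 105.3]
ft_force: [0.4, 0.3, -0.5]
width: 1.002
t 2.95 tcp [0.4884 0.3085 0.1125] grip [0.4858 0.3164 0.1292] z [ 0.139 -0.422 -0.896] y [0.962 0.274 0.02 ] x [-0.237  0.864 -0.444] F [ 0.4  0.3 -0.5] w 1.002 q [-35.5  37.8 -20.3 109.2  40.1  59.1 -66.4]
n 3 d mm [-0.3 -3.4  4.3] |d| 5.5 turn [0.51 0.46 0.16] |w| 0.7
[[304. 149.]
 [220. 148.]
 [234. 248.]
 [294. 248.]]
```

View pics/w1.png

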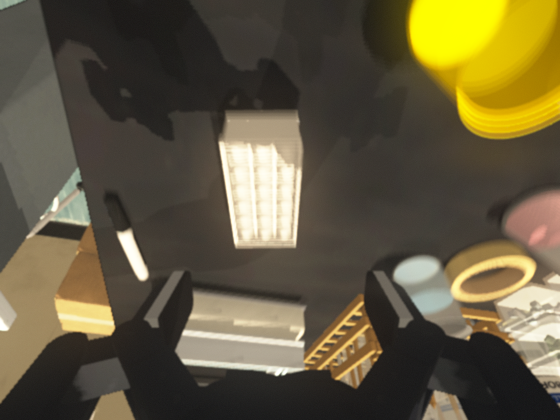

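```bash
python3 - <<'E'
from g1 import *
r=crop("wrist","w2",200,90,330,265,4)
rep(); plan([g[0],g[1],.028+.09],tl(-25),3)
c=np.array([[a,b,.044] for a,b in [(.056,.029),(.056,-.029),(-.056,-.029),(-.056,.029)]])
X=C+c[:,:1]*L+c[:,1:2]*Y+[0,0,.044]; print(np.round(proj(r,X),1)); X[:,2]=0; print(np.round(proj(r,X),1))
print(plane(r,[(224,110),(299,110)],0))
E
```

```text
t 3.05 tcp [0.4819 0.3159 0.1093] grip [0.4794 0.3237 0.1261] z [ 0.136 -0.416 -0.899] y [0.958 0.286 0.013] x [-0.252  0.863 -0.437] F [-1.4  0.4  0.8] w 1.001 q [-35.8  38.  -20.8 109.2  39.9  58.9 -66.3]
n 3 d mm [-3.5 -2.   4.7] |d| 6.2 turn [0.48 0.31 0.44] |w| 0.72
[[310.5 168.7]
 [229.3 167. ]
 [238.4 260.6]
 [297.9 261.2]]
[[305.8 136.2]
 [234.8 134.5]
 [241.7 227. ]
 [295.5 227.7]]
[[0.43134725 0.345233   0.        ]
 [0.48642186 0.36148797 0.        ]]
```

View pics/w2.png

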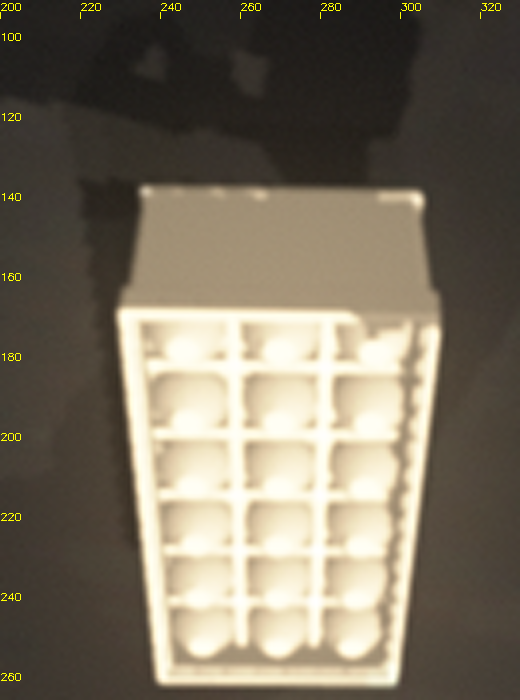

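```bash
python3 - <<'E'
from g1 import *
plan([g[0],g[1],.028],tl(-25),6)
E
```

```text
n 6 d mm [ 4.7 -1.1 15.9] |d| 16.6 turn [0.24 0.15 0.22] |w| 0.36
```

```bash
python3 -m creep '[{"claw":0,"delta_pos":[0.0047,-0.001,0.016],"turn":[0.2,0.2,0.2]},{"claw":0,"delta_pos":[0.0047,-0.001,0.016],"turn":[0.2,0.2,0.2]},{"claw":0,"delta_pos":[0.0047,-0.001,0.016],"turn":[0.2,0.2,0.2]},{"claw":0,"delta_pos":[0.0047,-0.001,0.016],"turn":[0.2,0.2,0.2]},{"claw":0,"delta_pos":[0.0047,-0.001,0.016],"turn":[0.2,0.2,0.2]},{"claw":0,"delta_pos":[0.0047,-0.001,0.012],"turn":[0.2,0.2,0.2]},{"claw":0,"delta_pos":[0,0,0],"turn":[0,0,0]},{"claw":0,"delta_pos":[0,0,0],"turn":[0,0,0]},{"claw":0.1,"delta_pos":[0,0,0],"turn":[0,0,0]},{"claw":0.2,"delta_pos":[0,0,0],"turn":[0,0,0]}]'
python3 - <<'E'
from g1 import *
rep()
plan([g[0],g[1],.028],tl(-25),1)
E
```

```text
time: 4.3
position: [0.4841, 0.2958, 0.0085]
orientation: [179.7, 24.7, 104.3]
ft_force: [-0.7, 0.1, 0.1]
width: 0.802
t 4.3 tcp [0.4841 0.2958 0.0085] grip [0.4821 0.3034 0.0255] z [ 0.109 -0.404 -0.908] y [0.968 0.25  0.005] x [-0.225  0.88  -0.419] F [-0.7  0.1  0.1] w 0.802 q [-35.9  45.7 -17.5 111.9  45.   49.5 -73.1]
n 1 d mm [ 2.9 -2.5 -4.2] |d| 5.7 turn [ 0.12 -0.25 -0.43] |w| 0.51
```

```bash
python3 -m creep '[{"claw":0.2,"delta_pos":[0.002,-0.0025,-0.003],"turn":[0,0,-0.4]},{"claw":0.2,"delta_pos":[0,0,0],"turn":[0,0,0]},{"claw":0.3,"delta_pos":[0,0,0],"turn":[0,0,0]},{"claw":0.4,"delta_pos":[0,0,0],"turn":[0,0,0]},{"claw":0.6,"delta_pos":[0,0,0],"turn":[0,0,0]},{"claw":1,"delta_pos":[0,0,0],"turn":[0,0,0]},{"claw":1,"delta_pos":[0,0,0],"turn":[0,0,0]},{"claw":1,"delta_pos":[0,0,0],"turn":[0,0,0]},{"claw":1,"delta_pos":[0,0,-0.005],"turn":[0,0,0]},{"claw":1,"delta_pos":[0,0,-0.005],"turn":[0,0,0]}]'
python3 - <<'E'
from g1 import *
rep()
crop("top","t3",150,200,310,320,4.5)
crop("side","s3",240,180,380,310,4)
E
```

```text
time: 5.55
position: [0.4794, 0.3032, 0.0205]
orientation: [179.9, 24.7, 104.8]
ft_force: [0.3, -0.2, -0.6]
width: 0.654
t 5.55 tcp [0.4794 0.3032 0.0205] grip [0.4773 0.3107 0.0375] z [ 0.109 -0.403 -0.909] y [0.966 0.257 0.002] x [-0.232  0.878 -0.418] F [ 0.3 -0.2 -0.6] w 0.654 q [-36.1  44.8 -18.3 111.6  44.   50.7 -72.3]
```

View pics/s3.png

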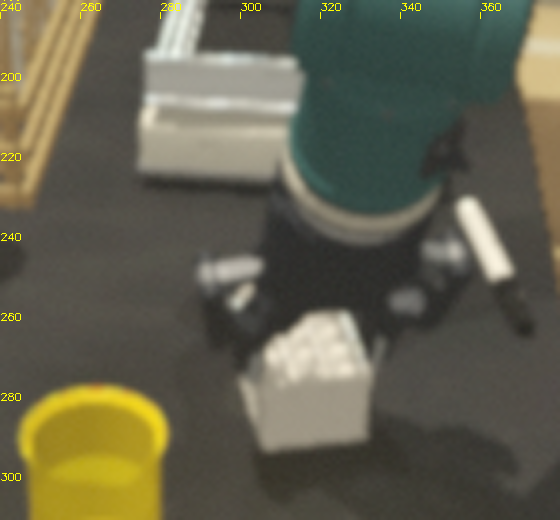

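View pics/t3.png

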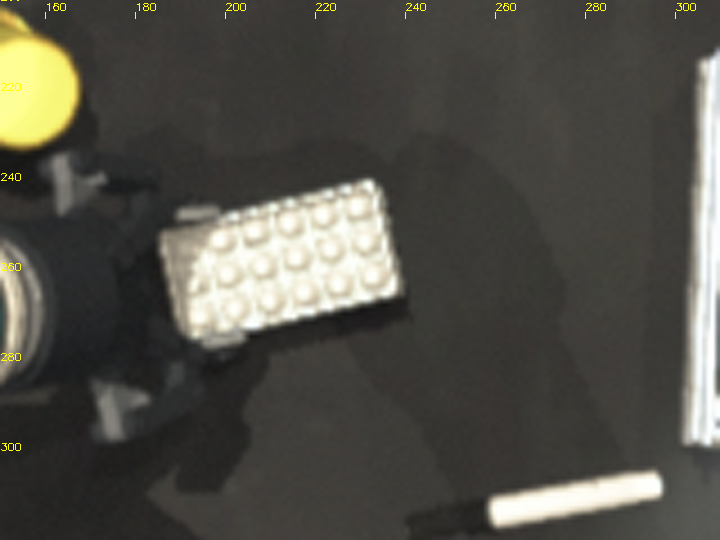

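Gripped with the opening steady at 0.654. The top view shows the block level between the pads at (185..240, 240..275). Next I lift and tilt it onto its end.

```bash
python3 - <<'E'
from g1 import *
C2=np.array([.475,.30,0])
gp=C2-.007*L
a=plan([gp[0],gp[1],.115],tl(20),5)
b=plan([gp[0],gp[1],.115],tl(65),5,start=a)
E
```

```text
n 5 d mm [ -2.5  -1.1 -15.5] |d| 15.7 turn [0.04 8.93 0.02] |w| 8.93
n 5 d mm [ 2.9  0.  -0.2] |d| 2.9 turn [0. 9. 0.] |w| 9.0
```

```bash
python3 -m creep '[{"claw":1,"delta_pos":[-0.0025,-0.001,-0.02],"turn":[0,5,0]},{"claw":1,"delta_pos":[-0.0025,-0.001,-0.02],"turn":[0,9,0]},{"claw":1,"delta_pos":[-0.0025,-0.001,-0.02],"turn":[0,9,0]},{"claw":1,"delta_pos":[-0.0025,-0.001,-0.016],"turn":[0,9,0]},{"claw":1,"delta_pos":[-0.0025,-0.001,0],"turn":[0,9,0]},{"claw":1,"delta_pos":[0.003,0,0],"turn":[0,9,0]},{"claw":1,"delta_pos":[0.003,0,0],"turn":[0,9,0]},{"claw":1,"delta_pos":[0.003,0,0],"turn":[0,9,0]},{"claw":1,"delta_pos":[0.003,0,0],"turn":[0,9,0]},{"claw":1,"delta_pos":[0.003,0,0],"turn":[0,9,0]}]'
python3 - <<'E'
from g1 import *
rep()
C2=np.array([.475,.30,0])
gp=C2-.007*L
a=plan([gp[0],gp[1],.115],tl(65),3)
E
```

```text
time: 6.9
position: [0.4737, 0.321, 0.1092]
orientation: [177.8, -63.4, 107.0]
ft_force: [-0.1, 0.1, -1.7]
width: 0.656
t 6.9 tcp [0.4737 0.321  0.1092] grip [0.4779 0.3048 0.1176] z [-0.224  0.866 -0.447] y [0.966 0.259 0.018] x [-0.131  0.428  0.894] F [-0.1  0.1 -1.7] w 0.656 q [ 37.   75.  -72.6 119.7  10.5  23.3  -3.9]
n 3 d mm [-2.2 -1.4 -2.9] |d| 3.9 turn [0.08 0.51 0.34] |w| 0.62
```

```bash
python3 - <<'E'
from g1 import *
rep(); print(pose()[2]["joint_pos"])
C2=np.array([.475,.30,0])
gp=C2-.007*L
a=plan([gp[0],gp[1],.115],tl(65),2)
a=plan([gp[0],gp[1],.087],tl(65),5)
crop("top","t4",130,180,330,330,4); 
crop("side","s4",200,80,400,320,2.5)
E
```

```text
t 6.9 tcp [0.4737 0.321  0.1092] grip [0.4779 0.3048 0.1176] z [-0.224  0.866 -0.447] y [0.966 0.259 0.018] x [-0.131  0.428  0.894] F [-0.1  0.1 -1.7] w 0.656 q [ 37.   75.  -72.6 119.7  10.5  23.3  -3.9]
[ 37.01341696  74.99703866 -72.58895031 119.68579962  10.54779686
  23.26608142  -3.94265122]
n 2 d mm [-3.3 -2.1 -4.3] |d| 5.8 turn [0.11 0.77 0.5 ] |w| 0.93
n 5 d mm [-6.3 -0.9  0.7] |d| 6.4 turn [0.05 0.31 0.2 ] |w| 0.37
```

View pics/s4.png

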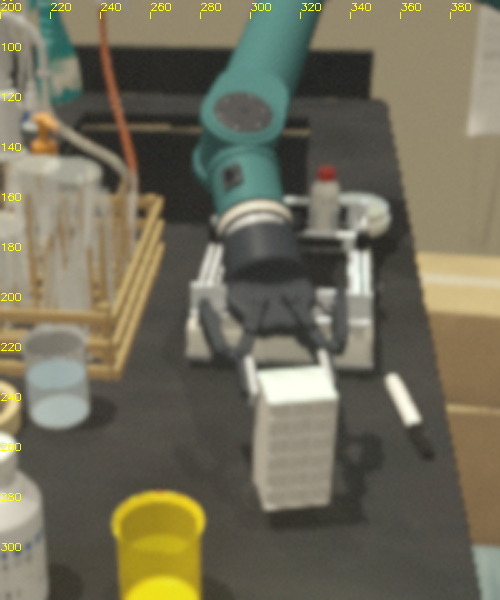

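View pics/t4.png

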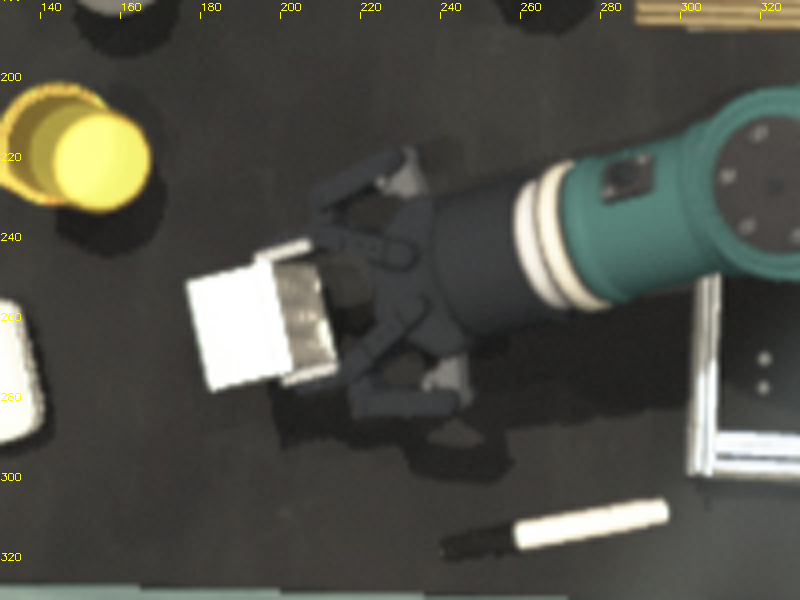

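```bash
python3 -m creep '[{"claw":1,"delta_pos":[-0.006,-0.001,0.001],"turn":[0,0.4,0.2]},{"claw":1,"delta_pos":[-0.006,-0.001,0.001],"turn":[0,0.4,0.2]},{"claw":1,"delta_pos":[-0.006,-0.001,0.001],"turn":[0,0.4,0.2]},{"claw":1,"delta_pos":[-0.006,-0.001,0.001],"turn":[0,0.4,0.2]},{"claw":1,"delta_pos":[-0.004,-0.001,0],"turn":[0,0.3,0.2]},{"claw":1,"delta_pos":[0,0,0],"turn":[0,0,0]},{"claw":1,"delta_pos":[0,0,0],"turn":[0,0,0]},{"claw":1,"delta_pos":[0,0,0],"turn":[0,0,0]},{"claw":1,"delta_pos":[0,0,0],"turn":[0,0,0]},{"claw":1,"delta_pos":[0,0,0],"turn":[0,0,0]}]'
python3 - <<'E'
from g1 import *
rep(); 
C2=np.array([.475,.30,0])
gp=C2-.007*L
a=plan([gp[0],gp[1],.085],tl(65.3),3)
crop("side","s5",280,180,360,310,5)
E
```

```text
time: 8.25
position: [0.4701, 0.311, 0.0792]
orientation: [-179.9, -64.7, 104.7]
ft_force: [-0.1, -0.4, -0.7]
width: 0.665
t 8.25 tcp [0.4701 0.311  0.0792] grip [0.4744 0.2946 0.0872] z [-0.231  0.874 -0.428] y [ 0.967  0.255 -0.001] x [-0.108  0.414  0.904] F [-0.1 -0.4 -0.7] w 0.665 q [ 38.   78.5 -70.8 119.5  11.7  23.4  -2.3]
n 3 d mm [-0.9  0.6 -0.3] |d| 1.1 turn [-0.    0.21 -0.02] |w| 0.21
```

View pics/s5.png

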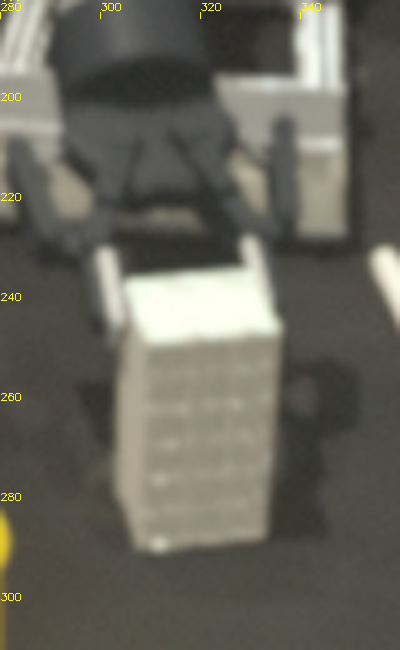

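```bash
python3 -m creep '[{"claw":1,"delta_pos":[-0.0009,0.0003,0.0004],"turn":[0,0.2,0]},{"claw":1,"delta_pos":[-0.0009,0.0003,0.0004],"turn":[0,0.2,0]},{"claw":1,"delta_pos":[-0.0009,0.0003,0.0004],"turn":[0,0.2,0]},{"claw":1,"delta_pos":[0,0,0],"turn":[0,0,0]},{"claw":1,"delta_pos":[0,0,0],"turn":[0,0,0]},{"claw":1,"delta_pos":[0,0,0],"turn":[0,0,0]},{"claw":1,"delta_pos":[0,0,0],"turn":[0,0,0]},{"claw":1,"delta_pos":[0,0,0],"turn":[0,0,0]},{"claw":1,"delta_pos":[0,0,0],"turn":[0,0,0]},{"claw":1,"delta_pos":[0,0,0],"turn":[0,0,0]}]'
python3 - <<'E'
from g1 import *
rep(); print(pose()[2]["orientation"])
E
```

```text
time: 9.55
position: [0.471, 0.3115, 0.077]
orientation: [-179.9, -65.4, 104.7]
ft_force: [-0.6, -0.7, 0.9]
width: 0.655
t 9.55 tcp [0.471  0.3115 0.077 ] grip [0.4753 0.295  0.0848] z [-0.232  0.879 -0.417] y [ 0.967  0.255 -0.001] x [-0.106  0.403  0.909] F [-0.6 -0.7  0.9] w 0.655 q [ 38.1  79.3 -70.9 119.2  11.6  23.7  -1.7]
[-179.87962337  -65.37371794  104.68361545]
```

```bash
python3 -m creep '[{"claw":1,"delta_pos":[-0.001,0,0.0004],"turn":[0,0,0]},{"claw":1,"delta_pos":[0,0,0],"turn":[0,0,0]},{"claw":1,"delta_pos":[0,0,0],"turn":[0,0,0]},{"claw":1,"delta_pos":[-0.001,0,0.0004],"turn":[0,0,0]},{"claw":1,"delta_pos":[0,0,0],"turn":[0,0,0]},{"claw":1,"delta_pos":[0,0,0],"turn":[0,0,0]},{"claw":1,"delta_pos":[0,0,0],"turn":[0,0,0]},{"claw":1,"delta_pos":[0,0,0],"turn":[0,0,0]},{"claw":1,"delta_pos":[0,0,0],"turn":[0,0,0]},{"claw":1,"delta_pos":[0,0,0],"turn":[0,0,0]}]'
python3 - <<'E'
from g1 import *
rep(); print(pose()[2]["orientation"],pose()[2]["wrist_torque"])
crop("side","s6",280,180,360,310,5)
E
```

```text
time: 10.8
position: [0.471, 0.3121, 0.0771]
orientation: [-179.9, -65.5, 104.7]
ft_force: [-0.4, -0.8, 3.4]
width: 0.659
t 10.8 tcp [0.471  0.3121 0.0771] grip [0.4753 0.2957 0.0848] z [-0.233  0.88  -0.414] y [ 0.967  0.255 -0.001] x [-0.105  0.401  0.91 ] F [-0.4 -0.8  3.4] w 0.659 q [ 38.1  79.4 -70.8 119.2  11.2  23.6  -1.3]
[-179.88041031  -65.53062262  104.68950961] [-0.63163676 -0.02300067  0.09371682]
```

View pics/s6.png

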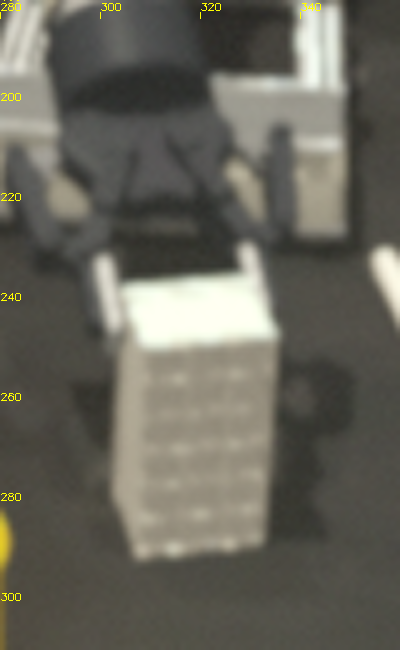

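```bash
python3 -m creep '[{"claw":0.3,"delta_pos":[0,0,0],"turn":[0,0,0]},{"claw":0.25,"delta_pos":[0,0,0],"turn":[0,0,0]},{"claw":0.15,"delta_pos":[0,0,0],"turn":[0,0,0]},{"claw":0.1,"delta_pos":[0,0,0],"turn":[0,0,0]},{"claw":0.1,"delta_pos":[0,0,0],"turn":[0,0,0]},{"claw":0.1,"delta_pos":[0,0,-0.005],"turn":[0,0,0]},{"claw":0.1,"delta_pos":[0,0,-0.01],"turn":[0,0,0]},{"claw":0.1,"delta_pos":[0,0,-0.02],"turn":[0,0,0]},{"claw":0.1,"delta_pos":[0,0,-0.03],"turn":[0,0,0]},{"claw":0.1,"delta_pos":[0,0,-0.03],"turn":[0,0,0]}]'
python3 - <<'E'
from g1 import *
rep()
crop("top","t7",150,200,310,320,4.5)
crop("side","s7",260,160,360,310,4)
E
```

```text
time: 12.1
position: [0.4925, 0.2256, 0.1164]
orientation: [-179.8, -65.5, 104.8]
ft_force: [-0.0, 0.4, -0.2]
width: 0.901
t 12.1 tcp [0.4925 0.2256 0.1164] grip [0.497  0.2091 0.1242] z [-0.236  0.879 -0.414] y [ 0.966  0.259 -0.002] x [-0.106  0.401  0.91 ] F [-0.   0.4 -0.2] w 0.901 q [ 46.2  74.9 -71.5 116.4   4.3  35.2   5.5]
```

View pics/s7.png

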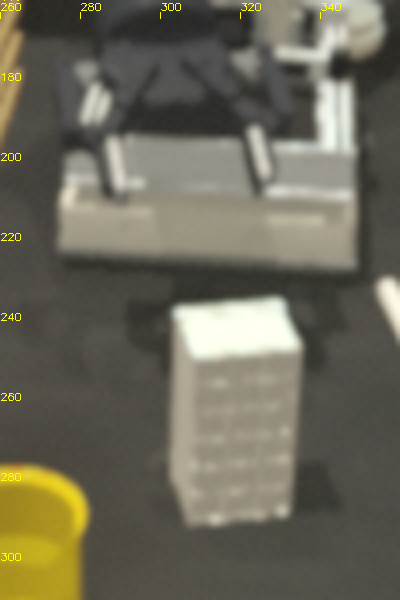

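View pics/t7.png

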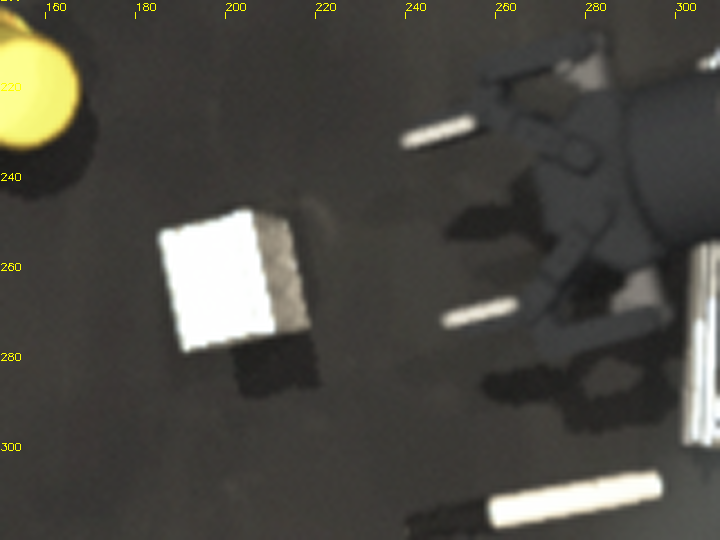

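The block stands upright on its end, wells toward +y, with its top face at (185..211, 246..278) in the top view. I'll measure it and plan the second grasp.

```bash
cat > g2.py <<'E'
from h import *
r=read_camera("top")
c=plane(r,[(185.6,251.6),(205.6,246.4),(211.3,273.3),(190.9,278.2)],.112)
a=np.radians(104.7); L=np.array([np.cos(a),np.sin(a),0]); Y=np.array([L[1],-L[0],0])
C2=np.array([.4753,.3023,0])
def tl(deg): t=np.radians(deg); return Rdir(np.sin(t)*L+np.array([0,0,-np.cos(t)]),Y)
E
python3 - <<'E'
from g2 import *
print(c,c.mean(0)); d=c[1]-c[0];print(np.degrees(np.arctan2(d[1],d[0])),np.linalg.norm(d)); d=c[3]-c[0];print(np.degrees(np.arctan2(d[1],d[0])),np.linalg.norm(d))
s=read_camera("side"); u=plane(s,[(303,238),(328.5,235),(332.5,245.5),(308,249.5)],.112); print(u,u.mean(0))
g=C2+.005*L+[0,0,.084]; 
A=plan([.47,.25,.24],tl(15),7,grip=False)
B=plan(g+[0,0,.09]+.04*L,tl(-45),8,start=A)
E
```

```text
[[0.49513069 0.32858258 0.112     ]
 [0.50743188 0.28614609 0.112     ]
 [0.45046393 0.27108377 0.112     ]
 [0.43897297 0.31406402 0.112     ]] [0.47299987 0.29996912 0.112     ]
-73.8345668238021 0.04418342114346913
-165.50461069989657 0.05800412737113113
[[0.50791625 0.29315195 0.112     ]
 [0.45409819 0.27574721 0.112     ]
 [0.4457337  0.31563823 0.112     ]
 [0.49523151 0.33527137 0.112     ]] [0.47574491 0.30495219 0.112     ]
n 7 d mm [ 15.7  -2.3 -10.3] |d| 18.9 turn [-0.03 -7.21  0.02] |w| 7.21
n 8 d mm [12.4  2.3  8.1] |d| 15.0 turn [ 0.  -7.5  0. ] |w| 7.5
```

```bash
python3 -m creep '[{"claw":0.1,"delta_pos":[0.016,-0.002,-0.014],"turn":[0,-7,0]},{"claw":0.1,"delta_pos":[0.016,-0.002,-0.012],"turn":[0,-7,0]},{"claw":0.1,"delta_pos":[0.016,-0.002,-0.01],"turn":[0,-7,0]},{"claw":0.1,"delta_pos":[0.016,-0.002,-0.01],"turn":[0,-7,0]},{"claw":0.1,"delta_pos":[0.016,-0.002,-0.01],"turn":[0,-7,0]},{"claw":0.1,"delta_pos":[0.016,-0.002,-0.01],"turn":[0,-7,0]},{"claw":0.1,"delta_pos":[0.016,-0.002,-0.01],"turn":[0,-7,0]},{"claw":0.1,"delta_pos":[0.012,0.002,0],"turn":[0,-7,0]},{"claw":0.1,"delta_pos":[0.012,0.002,0],"turn":[0,-7,0]},{"claw":0.1,"delta_pos":[0.012,0.002,0],"turn":[0,-7,0]}]'
python3 - <<'E'
from g2 import *
C2=np.array([.4744,.3025,0]); g=C2+.005*L+[0,0,.084]; rep()
B=plan(g+[0,0,.09]+.04*L,tl(-45),7)
B=plan(g+.09*(.643*np.array([0,0,1])+.766*L),tl(-50),10)
E
```

```text
time: 13.55
position: [0.4575, 0.2879, 0.245]
orientation: [-179.1, 6.0, 105.7]
ft_force: [0.9, -0.1, -0.4]
width: 0.899
t 13.6 tcp [0.4539 0.2967 0.2458] grip [0.4536 0.2986 0.2644] z [ 0.014 -0.1   -0.995] y [ 0.96   0.28  -0.015] x [-0.28   0.955 -0.1  ] F [-1.8  5.7  1.8] w 0.892 q [ -7.1  25.  -45.5 110.6  25.9  58.2 -49.1]
n 7 d mm [9.  3.3 9.6] |d| 13.6 turn [-0.01 -5.61  0.26] |w| 5.61
n 10 d mm [10.7  2.3  8. ] |d| 13.6 turn [ 0.   -4.42  0.18] |w| 4.43
```

```bash
python3 -m creep '[{"claw":0.1,"delta_pos":[0.012,0.0028,0.006],"turn":[0,-5.5,0.2]},{"claw":0.1,"delta_pos":[0.013,0.0028,0.008],"turn":[0,-5.5,0.2]},{"claw":0.1,"delta_pos":[0.013,0.0028,0.009],"turn":[0,-5.5,0.2]},{"claw":0.1,"delta_pos":[0.013,0.0028,0.01],"turn":[0,-5.5,0.2]},{"claw":0.1,"delta_pos":[0.013,0.0028,0.01],"turn":[0,-5.5,0.2]},{"claw":0.1,"delta_pos":[0.013,0.0028,0.01],"turn":[0,-5.5,0.2]},{"claw":0.1,"delta_pos":[0.013,0.0028,0.01],"turn":[0,-5.5,0.2]},{"claw":0.1,"delta_pos":[0.013,0.0028,0.01],"turn":[0,-5.5,0.2]},{"claw":0.1,"delta_pos":[0,0,0],"turn":[0,0,0]},{"claw":0.1,"delta_pos":[0,0,0],"turn":[0,0,0]}]'
python3 - <<'E'
from g2 import *
C2=np.array([.4744,.3025,0]); g=C2+.005*L+[0,0,.084]; rep()
B=plan(g,tl(-50),8)
B=plan(g+.03*(.643*np.array([0,0,1])+.766*L),tl(-50),5)
r=crop("wrist","w8",0,0,560,420,1.4)
X=np.array([C2+sx*.022*L+sy*.029*Y+[0,0,z] for sx,sy in((-1,-1),(-1,1),(1,1),(1,-1)) for z in (.112,0)]); print(np.round(proj(r,X)).tolist())
E
```

```text
time: 14.85
position: [0.4433, 0.3625, 0.1263]
orientation: [-177.8, 51.0, 108.1]
ft_force: [0.1, -0.7, 0.3]
width: 0.901
t 14.9 tcp [0.4431 0.3624 0.1263] grip [0.4393 0.3764 0.1381] z [ 0.204 -0.75  -0.629] y [ 0.959  0.281 -0.024] x [-0.195  0.598 -0.777] F [-0.7  0.  -1.1] w 0.901 q [-44.3  50.  -28.2  98.1  45.3  90.7 -78.5]
n 8 d mm [-0.8  1.8 11.6] |d| 11.7 turn [0.05 0.13 0.27] |w| 0.3
n 5 d mm [-1.3  2.9 12.5] |d| 12.9 turn [0.07 0.21 0.43] |w| 0.48
[[260.0, 258.0], [265.0, 149.0], [324.0, 260.0], [321.0, 151.0], [334.0, 249.0], [329.0, 125.0], [258.0, 247.0], [264.0, 123.0]]
```

View pics/w8.png

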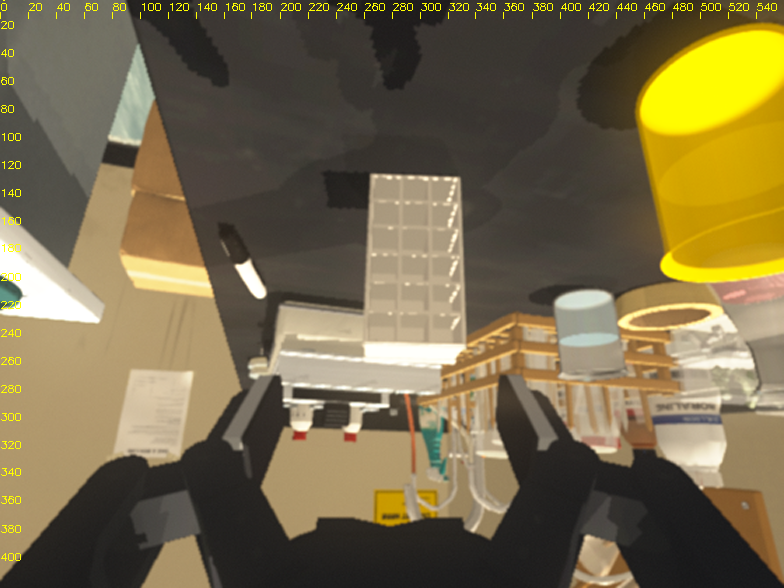

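```bash
python3 -m creep '[{"claw":0.05,"delta_pos":[-0.001,0.0035,0.012],"turn":[0.1,0.2,0.4]},{"claw":0.05,"delta_pos":[-0.001,0.0035,0.012],"turn":[0.1,0.2,0.4]},{"claw":0.05,"delta_pos":[-0.001,0.003,0.012],"turn":[0.1,0.2,0.4]},{"claw":0.05,"delta_pos":[-0.001,0.003,0.012],"turn":[0.1,0.2,0.4]},{"claw":0.05,"delta_pos":[-0.001,0.001,0.012],"turn":[0.1,0.2,0.4]},{"claw":0.05,"delta_pos":[0,0,0],"turn":[0,0,0]},{"claw":0.05,"delta_pos":[0,0,0],"turn":[0,0,0]},{"claw":0.05,"delta_pos":[0,0,0],"turn":[0,0,0]},{"claw":0.05,"delta_pos":[0,0,0],"turn":[0,0,0]},{"claw":0.05,"delta_pos":[0,0,0],"turn":[0,0,0]}]'
python3 - <<'E'
from g2 import *
C2=np.array([.4744,.3025,0]); g=C2+.005*L+[0,0,.084]; rep()
B=plan(g,tl(-50),4)
E
```

```text
time: 16.2
position: [0.4735, 0.3141, 0.0929]
orientation: [179.7, 49.8, 104.1]
ft_force: [0.1, -0.2, -1.2]
width: 0.952
t 16.25 tcp [0.4735 0.3141 0.0929] grip [0.4699 0.3279 0.105 ] z [ 0.191 -0.739 -0.646] y [0.969 0.248 0.004] x [-0.157  0.626 -0.763] F [-0.8  0.6  0.2] w 0.951 q [-40.3  50.7 -26.6 101.7  48.3  85.  -80.6]
n 4 d mm [ 0.7 -0.5  7.4] |d| 7.4 turn [-0.04 -0.06 -0.1 ] |w| 0.12
```

```bash
python3 -m creep '[{"claw":0.05,"delta_pos":[0.0005,-0.0005,0.008],"turn":[0,0,0]},{"claw":0.05,"delta_pos":[0.0005,-0.0005,0.008],"turn":[0,0,0]},{"claw":0.05,"delta_pos":[0.0005,-0.0005,0.007],"turn":[0,0,0]},{"claw":0.05,"delta_pos":[0.0005,-0.0005,0.005],"turn":[0,0,0]},{"claw":0.1,"delta_pos":[0,0,0],"turn":[0,0,0]},{"claw":0.15,"delta_pos":[0,0,0],"turn":[0,0,0]},{"claw":0.2,"delta_pos":[0,0,0],"turn":[0,0,0]},{"claw":0.22,"delta_pos":[0,0,0],"turn":[0,0,0]},{"claw":0.24,"delta_pos":[0,0,0],"turn":[0,0,0]},{"claw":0.24,"delta_pos":[0,0,0],"turn":[0,0,0]}]'
python3 - <<'E'
from g2 import *
C2=np.array([.4744,.3025,0]); g=C2+.005*L+[0,0,.084]; rep()
B=plan(g,tl(-50),1)
crop("wrist","w9",200,100,400,300,3)
crop("top","t9",150,200,270,300,5)
E
```

```text
time: 17.5
position: [0.4769, 0.293, 0.072]
orientation: [179.7, 49.8, 104.1]
ft_force: [0.4, -0.8, 0.1]
width: 0.763
t 17.55 tcp [0.4769 0.2929 0.0719] grip [0.4733 0.3067 0.084 ] z [ 0.191 -0.739 -0.646] y [0.969 0.248 0.004] x [-0.157  0.627 -0.763] F [ 0.4 -0.  -0.7] w 0.76 q [-39.3  51.7 -26.  103.8  49.9  82.5 -81.9]
n 1 d mm [ 0.3  0.1 -0.4] |d| 0.6 turn [-0.13 -0.24 -0.39] |w| 0.47
```

View pics/t9.png

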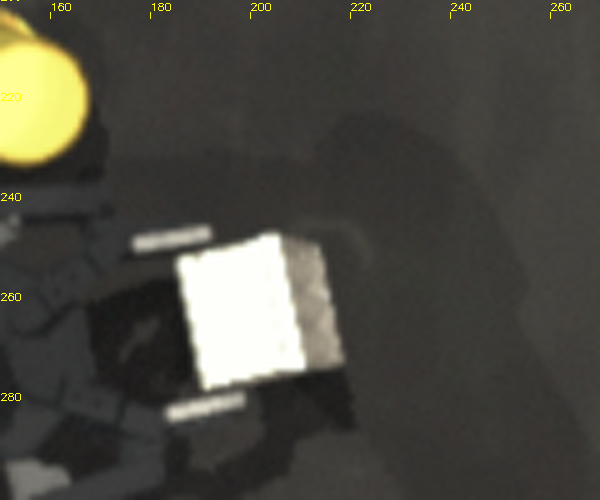

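View pics/w9.png

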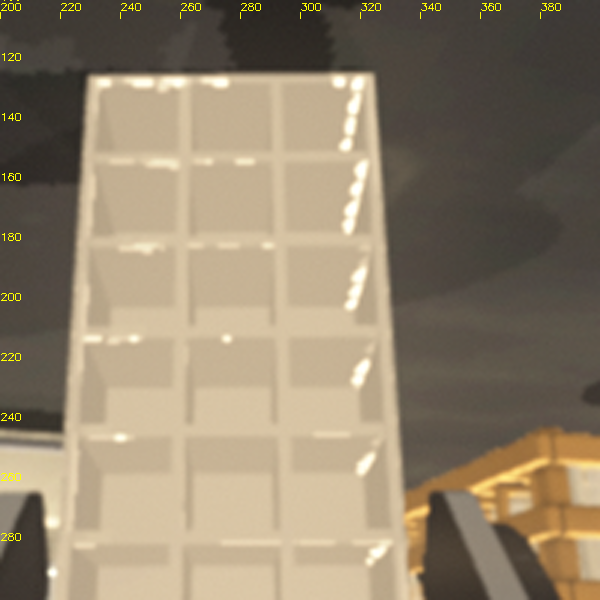

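```bash
python3 -m creep '[{"claw":0.24,"delta_pos":[0,0,0.006],"turn":[0,0,0]},{"claw":0.24,"delta_pos":[0,0,0.001],"turn":[0,0,0]},{"claw":0.26,"delta_pos":[0,0,0],"turn":[0,0,0]},{"claw":0.3,"delta_pos":[0,0,0],"turn":[0,0,0]},{"claw":0.35,"delta_pos":[0,0,0],"turn":[0,0,0]},{"claw":1,"delta_pos":[0,0,0],"turn":[0,0,0]},{"claw":1,"delta_pos":[0,0,0],"turn":[0,0,0]},{"claw":1,"delta_pos":[0,0,0],"turn":[0,0,0]},{"claw":1,"delta_pos":[-0.005,0,-0.004],"turn":[0,0,0]},{"claw":1,"delta_pos":[-0.008,0,-0.006],"turn":[0,0,0]}]'
python3 - <<'E'
from g2 import *
C2=np.array([.4744,.3025,0]); g=C2+.005*L+[0,0,.084]; rep()
crop("side","s10",260,160,380,310,4)
crop("top","t10",150,200,270,300,5)
E
```

```text
time: 18.9
position: [0.4781, 0.2862, 0.0835]
orientation: [179.8, 49.8, 104.2]
ft_force: [0.1, 0.3, -0.2]
width: 0.663
t 18.95 tcp [0.4785 0.2866 0.0849] grip [0.4749 0.3004 0.097 ] z [ 0.192 -0.739 -0.646] y [0.969 0.248 0.004] x [-0.157  0.627 -0.763] F [-0.1 -0.2 -0.3] w 0.662 q [-38.7  50.4 -26.1 104.4  49.7  82.9 -81.2]
```

View pics/t10.png

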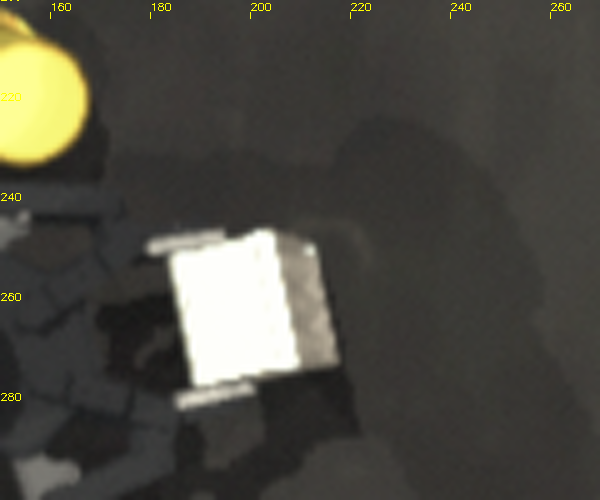

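View pics/s10.png

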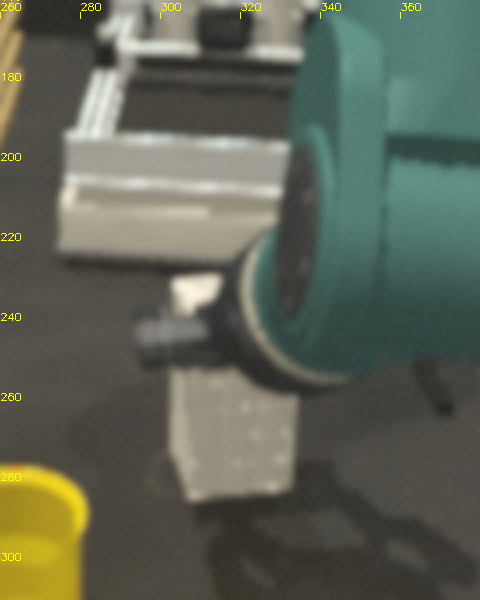

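```bash
python3 - <<'E'
from g2 import *
rep(); p,R,s=pose()
for z in (.125,.129):
    c=plane(r,[(184,251),(204.4,246.2),(209.6,273.2),(188.4,277.6)],z); m=c.mean(0)+[.0014,.0025,-.056]
    print(m, np.linalg.norm(c[1]-c[0]),np.linalg.norm(c[3]-c[0]), "in tool", R.inv().apply(m-p))
E
```

```text
t 19.1 tcp [0.4783 0.2866 0.0836] grip [0.4747 0.3004 0.0957] z [ 0.191 -0.739 -0.646] y [0.969 0.248 0.003] x [-0.158  0.627 -0.763] F [-0.3  0.  -1.2] w 0.669 q [-38.7  50.5 -26.1 104.4  49.7  82.8 -81.3]
[0.47498267 0.30360926 0.069     ] 0.044159875691400924 0.05676270231292099 in tool [ 0.02235763  0.00093895 -0.00378647]
[0.47494749 0.30279394 0.073     ] 0.04395184088750104 0.056495296269321274 in tool [ 0.01879986  0.00071668 -0.00577616]
```

```bash
python3 - <<'E'
from h import *
r=crop("top","t11",280,60,480,220,4)
r=crop("side","s11",150,60,350,250,3)
E
```

```text
(no output)
```

View pics/t11.png

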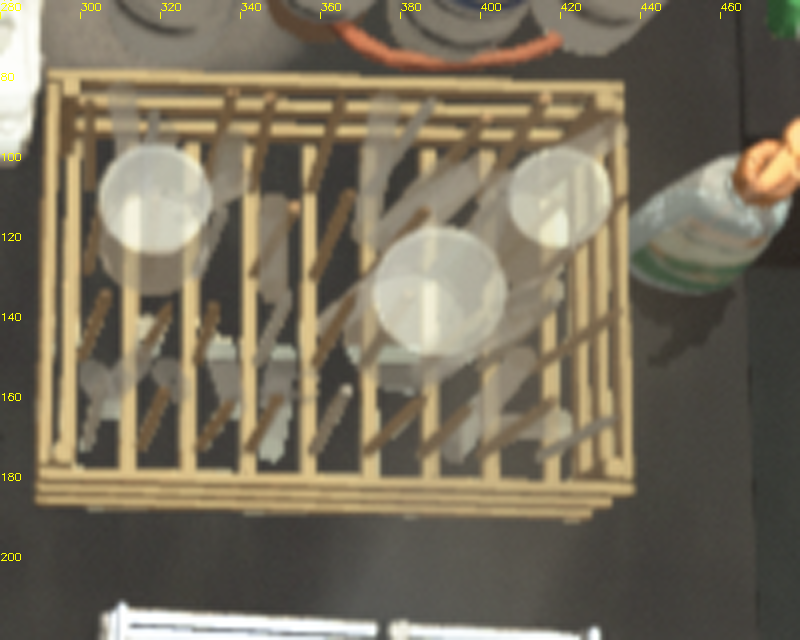

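View pics/s11.png

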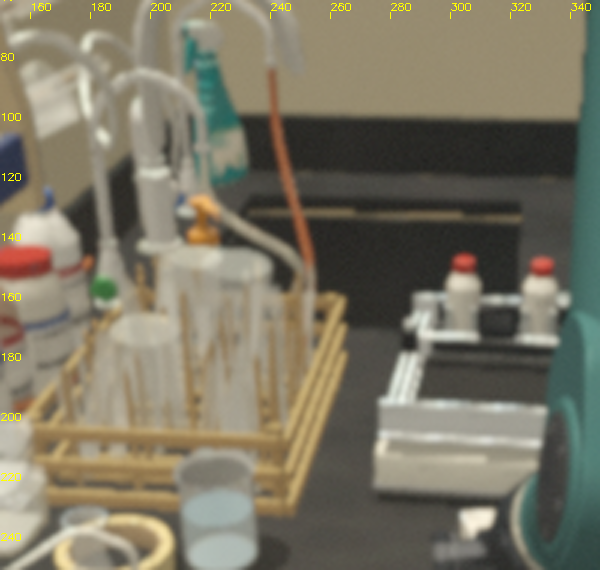

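```bash
python3 - <<'E'
from h import *
np.set_printoptions(precision=3,suppress=True)
t=read_camera("top"); s=read_camera("side")
for a in [(388,134),(317,111),(419,110)]:
  for b in [(236,153),(203,151),(193,172)]:
    X=tri([(t,a),(s,b)]); print(a,b,X,proj(t,X)-a,proj(s,X)-b)
print(plane(t,[(290,187),(430,187)],.08))
E
```

```text
(388, 134) (236, 153) [ 0.743 -0.098  0.152] [[0.163 5.221]] [[-3.55  -1.033]]
(388, 134) (203, 151) [ 0.795 -0.095  0.146] [[ -2.316 -17.163]] [[12.322  2.74 ]]
(388, 134) (193, 172) [ 0.832 -0.115  0.067] [[ -2.975 -19.286]] [[14.636  2.887]]
(317, 111) (236, 153) [0.732 0.059 0.222] [[ 0.516 20.247]] [[-14.189  -5.344]]
(317, 111) (203, 151) [0.78  0.06  0.211] [[-0.122 -1.092]] [[0.806 0.262]]
(317, 111) (193, 172) [0.811 0.055 0.148] [[-0.382 -3.139]] [[2.444 0.745]]
(419, 110) (236, 153) [ 0.782 -0.17   0.133] [[-0.43  15.955]] [[-10.123  -3.666]]
(419, 110) (203, 151) [ 0.842 -0.176  0.118] [[-0.628 -7.663]] [[5.166 1.451]]
(419, 110) (193, 172) [ 0.888 -0.207  0.028] [[-0.971 -9.918]] [[7.065 1.808]]
[[ 0.649  0.107  0.08 ]
 [ 0.658 -0.212  0.08 ]]
```

```bash
cat > g3.py <<'E'
from h import *
a=np.radians(104.7); L=np.array([np.cos(a),np.sin(a),0]); Y=np.array([L[1],-L[0],0])
def tl(deg): t=np.radians(deg); return Rdir(np.sin(t)*L+np.array([0,0,-np.cos(t)]),Y)
Wt=np.array([.646,0,-.764]); Wt/=np.linalg.norm(Wt); Ut=np.array([-.764,0,-.646]); Ut/=np.linalg.norm(Ut)
Ct=np.array([.020,.001,-.0045])
yaw=np.radians(-1.4); D=np.array([np.cos(yaw),np.sin(yaw),0]); E=np.array([-D[1],D[0],0]); DC=np.array([.493,-.0655,.072])
Bt=np.c_[Ut,np.cross(Wt,Ut),Wt]; Bw=np.c_[D,np.cross([0,0,1],D),[0,0,1]]
Rf=Ro.from_matrix(Bw@Bt.T)
def fin(dx,dy,h): # block centre at deck coords, bottom h above deck -> TCP
    c=DC+dx*D+dy*E+[0,0,.022+h]; return c-Rf.apply(Ct)
def blk():
    p,R,s=pose(); c=p+R.apply(Ct); w=R.apply(Wt); u=R.apply(Ut); d=c-DC
    print("block deck xy",np.round([d@D,d@E],4),"bottom h",round(c[2]-.022-.072,4),"W",np.round(w,3),"U",np.round(u,3))
E
python3 - <<'E'
from g3 import *
blk()
print(Rf.as_euler('xyz',degrees=True), Rf.apply([0,0,1]), fin(-.01,.06,.002))
A=plan([.47,.24,.24],tl(0),6,grip=False)
f=fin(-.01,.06,.08)
B=plan(f,Rf,13,grip=False,start=A)
B=plan(f,Rf,13,grip=False)
E
```

```text
block deck xy [-0.0269  0.3673] bottom h -0.0233 W [-0.248  0.969 -0.   ] U [-0.002 -0.001  1.   ]
[-180.          -40.21618137  178.6       ] [-0.64548063  0.01577521 -0.76361371] [ 0.49680754 -0.00657544  0.07965027]
n 6 d mm [-19.5  -3.2 -20. ] |d| 28.1 turn [-0.    8.3  -0.07] |w| 8.3
n 13 d mm [-16.9 -12.7   2.2] |d| 21.3 turn [ 1.99  2.65 -5.44] |w| 6.36
n 13 d mm [-19.  -18.4  -0.1] |d| 26.5 turn [-0.51  5.85 -6.24] |w| 8.57
```

```bash
python3 -m creep '[{"claw":1,"delta_pos":[-0.018,-0.003,-0.024],"turn":[0,2,0]},{"claw":1,"delta_pos":[-0.02,-0.003,-0.022],"turn":[0,8,0]},{"claw":1,"delta_pos":[-0.02,-0.003,-0.02],"turn":[0,8,0]},{"claw":1,"delta_pos":[-0.02,-0.003,-0.02],"turn":[0,8,0]},{"claw":1,"delta_pos":[-0.02,-0.003,-0.02],"turn":[0,8,0]},{"claw":1,"delta_pos":[-0.02,-0.003,-0.02],"turn":[0,8,0]},{"claw":1,"delta_pos":[-0.018,-0.008,-0.015],"turn":[0,8,0]},{"claw":1,"delta_pos":[-0.017,-0.013,0],"turn":[2,2.6,-5.4]},{"claw":1,"delta_pos":[-0.017,-0.013,0],"turn":[2,2.6,-5.4]},{"claw":1,"delta_pos":[-0.017,-0.013,0],"turn":[2,2.6,-5.4]}]'
python3 - <<'E'
from g3 import *
rep(); blk()
f=fin(-.01,.06,.08)
B=plan(f,Rf,10,grip=False)
E
```

```text
time: 20.55
position: [0.4413, 0.176, 0.2664]
orientation: [-175.5, -9.9, 121.1]
ft_force: [0.5, 0.2, -1.6]
width: 0.662
t 20.55 tcp [0.4413 0.176  0.2664] grip [0.4443 0.174  0.2847] z [-0.156  0.106 -0.982] y [ 0.847  0.526 -0.078] x [-0.509  0.844  0.172] F [ 0.5  0.2 -1.6] w 0.662 q [ 23.2  23.5 -57.7 114.4  11.5  57.4  -8.1]
block deck xy [-0.0666  0.2568] bottom h 0.1801 W [-0.209  0.464  0.861] U [ 0.489 -0.713  0.503]
n 10 d mm [-18.8 -11.5   4.8] |d| 22.6 turn [ 2.05  2.55 -5.36] |w| 6.28
```

```bash
python3 -m creep '[{"claw":1,"delta_pos":[-0.019,-0.0115,0.004],"turn":[2,2.5,-5.4]},{"claw":1,"delta_pos":[-0.019,-0.0115,0.004],"turn":[2,2.5,-5.4]},{"claw":1,"delta_pos":[-0.019,-0.0115,0.004],"turn":[2,2.5,-5.4]},{"claw":1,"delta_pos":[-0.019,-0.0115,0.004],"turn":[2,2.5,-5.4]},{"claw":1,"delta_pos":[-0.019,-0.0115,0.004],"turn":[2,2.5,-5.4]},{"claw":1,"delta_pos":[-0.019,-0.0115,0.004],"turn":[2,2.5,-5.4]},{"claw":1,"delta_pos":[-0.019,-0.0115,0.004],"turn":[2,2.5,-5.4]},{"claw":1,"delta_pos":[-0.019,-0.0115,0.004],"turn":[2,2.5,-5.4]},{"claw":1,"delta_pos":[-0.019,-0.0115,0.004],"turn":[2,2.5,-5.4]},{"claw":1,"delta_pos":[0,0,0],"turn":[0,0,0]}]'
python3 - <<'E'
from g3 import *
rep(); blk()
f=fin(-.01,.06,.08)
B=plan(f,Rf,3,grip=False)
crop("top","t12",280,180,450,310,4.5)
crop("side","s12",230,100,390,300,3)
E
```

```text
time: 21.8
position: [0.4907, -0.0094, 0.1717]
orientation: [-177.9, -38.1, 173.3]
ft_force: [0.2, 0.8, -0.2]
width: 0.668
t 21.8 tcp [ 0.4907 -0.0094  0.1717] grip [ 0.5022 -0.01    0.1864] z [-0.617  0.035 -0.786] y [ 0.093  0.995 -0.029] x [-0.782  0.091  0.617] F [ 0.2  0.8 -0.2] w 0.668 q [ 33.7  53.  -60.8  98.6  24.9  89.3  46.2]
block deck xy [-0.0165  0.0584] bottom h 0.0935 W [-0.034  0.032  0.999] U [ 0.995 -0.092  0.037]
n 3 d mm [-4.5  1.2  2.4] |d| 5.2 turn [ 0.4   0.68 -1.38] |w| 1.59
```

View pics/t12.png

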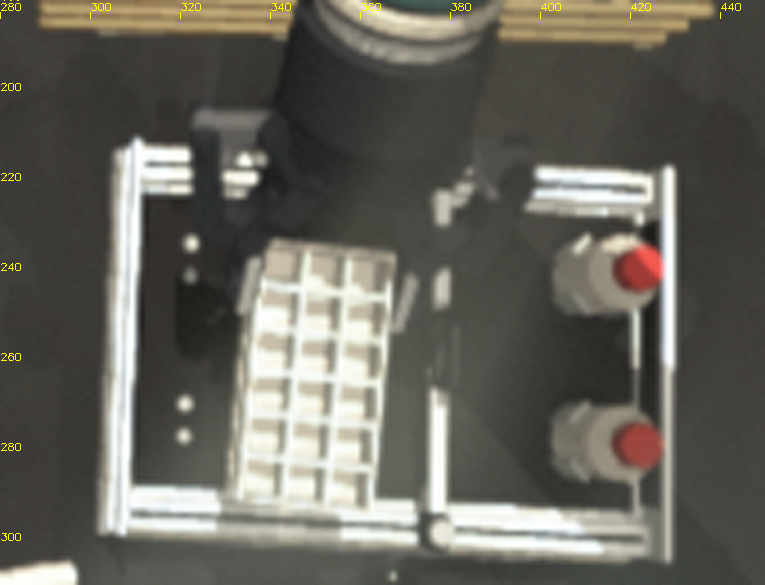

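View pics/s12.png

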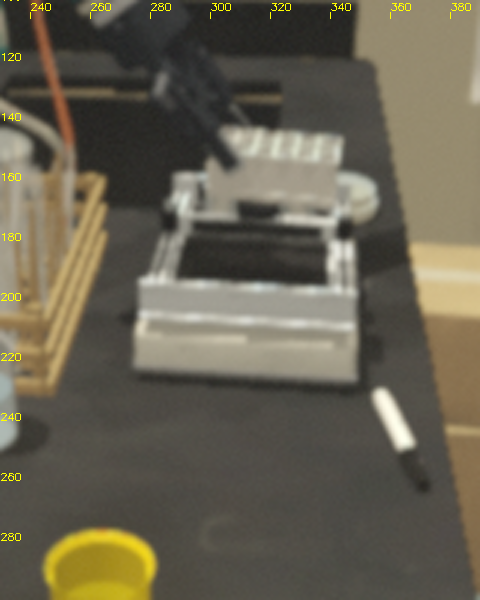

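The block is wells up above the free half. The gripper is on the far side and clear of the bar and bottles. Next I square it up and descend.

```bash
python3 - <<'E'
from g3 import *
A=plan(fin(-.01,.06,.015),Rf,7,grip=False)
E
```

```text
n 7 d mm [-8.1  0.4  8.4] |d| 11.7 turn [ 0.17  0.31 -0.57] |w| 0.67
```

```bash
python3 -m creep '[{"claw":1,"delta_pos":[-0.008,0.0005,0.005],"turn":[0.2,0.4,-1]},{"claw":1,"delta_pos":[-0.008,0.0005,0.008],"turn":[0.2,0.4,-1]},{"claw":1,"delta_pos":[-0.008,0.0005,0.009],"turn":[0.2,0.4,-1]},{"claw":1,"delta_pos":[-0.008,0.0005,0.009],"turn":[0.2,0.3,-1]},{"claw":1,"delta_pos":[-0.008,0.0005,0.009],"turn":[0.2,0.3,0]},{"claw":1,"delta_pos":[-0.008,0,0.009],"turn":[0.2,0.3,0]},{"claw":1,"delta_pos":[-0.006,0,0.006],"turn":[0,0,0]},{"claw":1,"delta_pos":[0,0,0],"turn":[0,0,0]},{"claw":1,"delta_pos":[0,0,0],"turn":[0,0,0]},{"claw":1,"delta_pos":[0,0,0],"turn":[0,0,0]}]'
python3 - <<'E'
from g3 import *
rep(); blk()
A=plan(fin(-.01,.06,.004),Rf,3,grip=False)
r=crop("top","t13",280,180,450,310,4.5)
crop("side","s13",260,130,360,230,6)
p,R,s=pose(); Cn=p+R.apply(Ct); V=np.cross(Wt,Ut)
X=[Cn+R.apply(a*.056*Ut+b*.029*V+.022*Wt) for a,b in((1,1),(1,-1),(-1,-1),(-1,1))]; print(np.round(proj(r,np.array(X)),1).tolist())
E
```

```text
time: 23.15
position: [0.4967, -0.005, 0.0943]
orientation: [-180.0, -40.1, 179.0]
ft_force: [-0.1, 0.3, -0.5]
width: 0.671
t 23.15 tcp [ 0.4967 -0.005   0.0943] grip [ 0.5087 -0.0052  0.1086] z [-0.644  0.011 -0.765] y [ 0.017  1.    -0.   ] x [-0.765  0.013  0.644] F [-0.1  0.3 -0.5] w 0.671 q [ 30.9  59.9 -58.4  98.2  29.6  87.1  48.5]
block deck xy [-0.0102  0.0615] bottom h 0.0166 W [-0.002  0.     1.   ] U [ 1.    -0.017  0.002]
n 3 d mm [-2.8 -0.5  3.2] |d| 4.3 turn [-0.09  0.05  0.1 ] |w| 0.14
[[328.5, 233.4], [356.0, 234.6], [355.0, 288.4], [327.0, 287.2]]
```

View pics/t13.png

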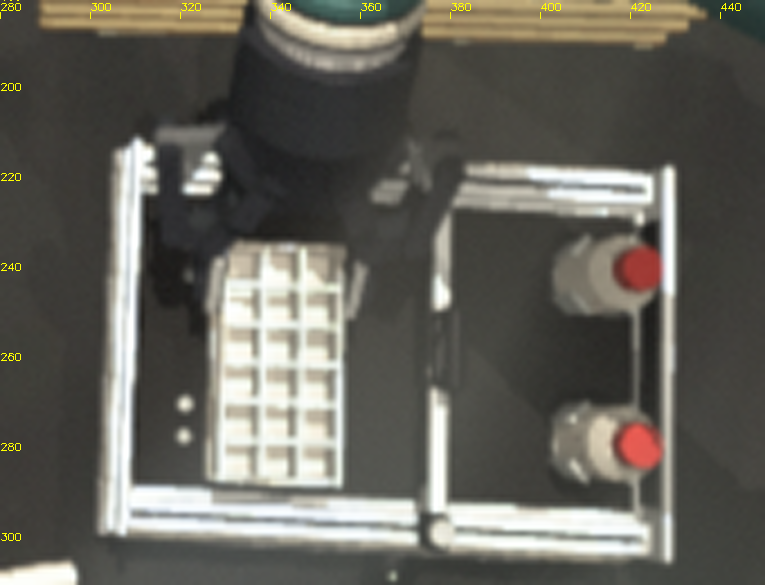

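View pics/s13.png

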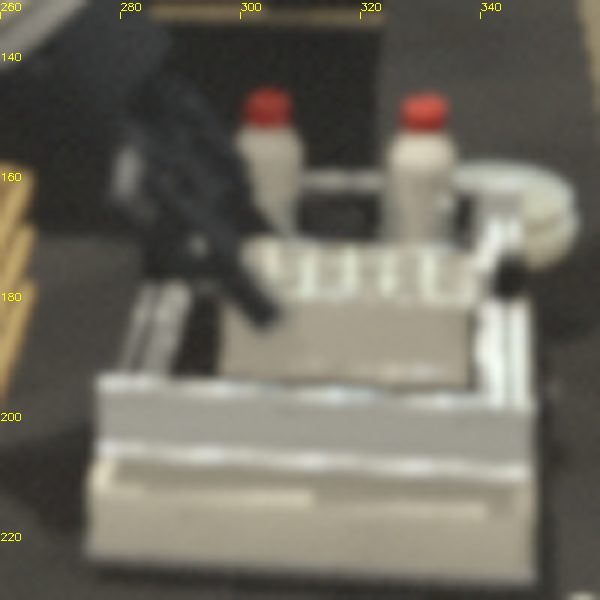

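```bash
python3 -m creep '[{"claw":1,"delta_pos":[-0.003,-0.0005,0.0035],"turn":[0,0,0.1]},{"claw":1,"delta_pos":[-0.003,-0.0005,0.0035],"turn":[0,0,0.1]},{"claw":1,"delta_pos":[-0.002,-0.0005,0.0025],"turn":[0,0,0.1]},{"claw":1,"delta_pos":[0,0,0],"turn":[0,0,0]},{"claw":1,"delta_pos":[-0.0013,0,0.0015],"turn":[0,0,0]},{"claw":1,"delta_pos":[0,0,0],"turn":[0,0,0]},{"claw":1,"delta_pos":[0,0,0],"turn":[0,0,0]},{"claw":1,"delta_pos":[0,0,0],"turn":[0,0,0]},{"claw":1,"delta_pos":[0,0,0],"turn":[0,0,0]},{"claw":1,"delta_pos":[0,0,0],"turn":[0,0,0]}]'
python3 - <<'E'
from g3 import *
rep(); blk(); print(pose()[2]["wrist_torque"])
E
```

```text
time: 24.5
position: [0.4968, -0.0067, 0.0793]
orientation: [-179.7, -40.0, 178.6]
ft_force: [0.2, 0.1, -0.6]
width: 0.666
t 24.5 tcp [ 0.4968 -0.0067  0.0793] grip [ 0.5089 -0.0069  0.0937] z [-0.643  0.011 -0.766] y [ 0.022  1.    -0.004] x [-0.765  0.019  0.643] F [ 0.2  0.1 -0.6] w 0.666 q [ 30.8  60.8 -57.7  98.3  30.5  86.2  48.2]
block deck xy [-0.01    0.0599] bottom h 0.0017 W [-0.003  0.004  1.   ] U [ 1.    -0.022  0.003]
[ 0.05561134 -0.72224944 -0.00211141]
```

```bash
python3 -m creep '[{"claw":1,"delta_pos":[-0.0008,0,0.0009],"turn":[0,0,0]},{"claw":1,"delta_pos":[0,0,0],"turn":[0,0,0]},{"claw":1,"delta_pos":[-0.0008,0,0.0009],"turn":[0,0,0]},{"claw":1,"delta_pos":[0,0,0],"turn":[0,0,0]},{"claw":1,"delta_pos":[-0.0008,0,0.0009],"turn":[0,0,0]},{"claw":1,"delta_pos":[0,0,0],"turn":[0,0,0]},{"claw":1,"delta_pos":[0,0,0],"turn":[0,0,0]},{"claw":1,"delta_pos":[0,0,0],"turn":[0,0,0]},{"claw":1,"delta_pos":[0,0,0],"turn":[0,0,0]},{"claw":1,"delta_pos":[0,0,0],"turn":[0,0,0]}]'
python3 - <<'E'
from g3 import *
rep(); blk(); print(pose()[2]["wrist_torque"])
E
```

```text
time: 25.75
position: [0.4969, -0.0066, 0.0792]
orientation: [-179.7, -40.2, 178.6]
ft_force: [-0.3, -0.2, 4.0]
width: 0.669
t 25.75 tcp [ 0.4969 -0.0066  0.0792] grip [ 0.509  -0.0068  0.0935] z [-0.645  0.01  -0.764] y [ 0.021  1.    -0.005] x [-0.764  0.019  0.645] F [-0.3 -0.2  4. ] w 0.669 q [ 30.7  60.9 -57.7  98.2  30.4  86.3  48.2]
block deck xy [-0.0099  0.06  ] bottom h 0.0016 W [-0.     0.005  1.   ] U [ 1.    -0.021  0.   ]
[-0.06534668 -0.42570352  0.02610521]
```

```bash
python3 -m creep '[{"claw":0.33,"delta_pos":[0,0,0],"turn":[0,0,0]},{"claw":0.3,"delta_pos":[0,0,0],"turn":[0,0,0]},{"claw":0.25,"delta_pos":[0,0,0],"turn":[0,0,0]},{"claw":0.2,"delta_pos":[0,0,0],"turn":[0,0,0]},{"claw":0.18,"delta_pos":[0,0,0],"turn":[0,0,0]},{"claw":0.18,"delta_pos":[0,0,-0.005],"turn":[0,0,0]},{"claw":0.18,"delta_pos":[0,0,-0.015],"turn":[0,0,0]},{"claw":0.18,"delta_pos":[0,0,-0.025],"turn":[0,0,0]},{"claw":0.18,"delta_pos":[0,0,-0.03],"turn":[0,0,0]},{"claw":0.3,"delta_pos":[0,0,-0.03],"turn":[0,0,0]}]'
python3 - <<'E'
from g3 import *
rep()
crop("top","t14",280,180,450,310,4.5)
crop("side","s14",260,130,360,230,6)
E
```

```text
time: 27.0
position: [0.5667, -0.0081, 0.1615]
orientation: [-179.7, -40.3, 178.6]
ft_force: [-0.2, -1.0, -0.3]
width: 0.702
t 27.0 tcp [ 0.5667 -0.0081  0.1615] grip [ 0.5788 -0.0083  0.1758] z [-0.647  0.01  -0.763] y [ 0.021  1.    -0.004] x [-0.763  0.018  0.647] F [-0.2 -1.  -0.3] w 0.702 q [ 28.6  58.4 -58.9  86.5  27.3  97.5  51.8]
```

View pics/t14.png

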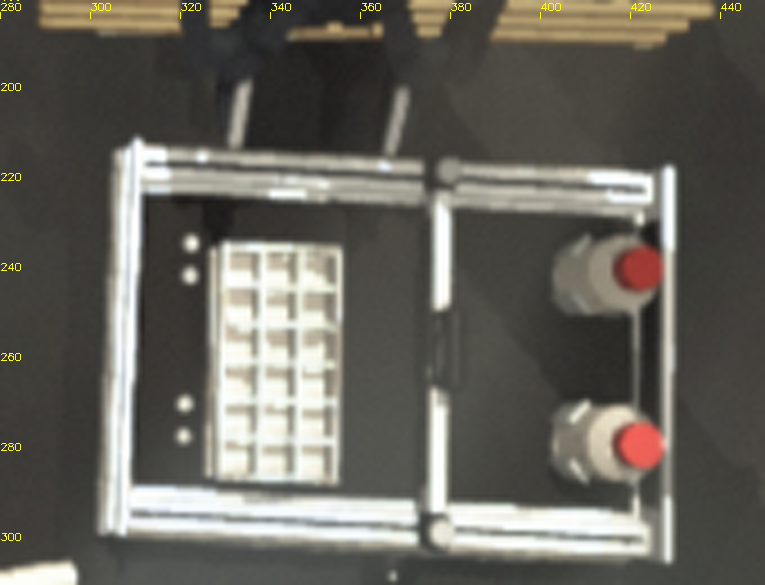

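View pics/s14.png

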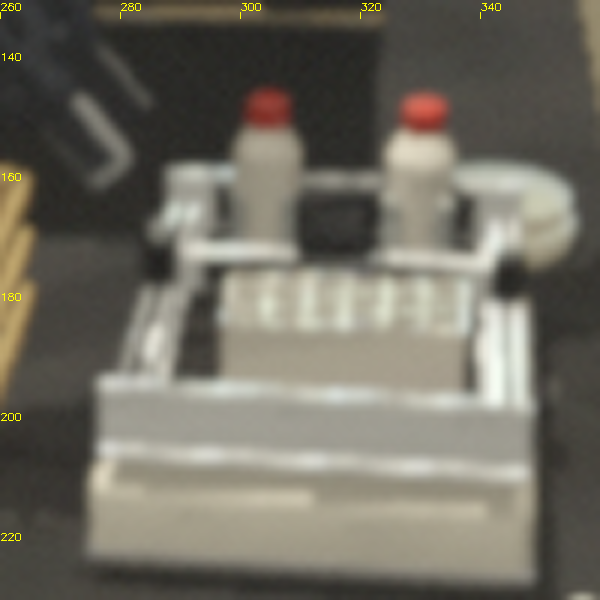

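The block is resting on the deck, wells up, at top-view pixels (327..356, 234..288). The gripper is clear. Next I close the fingers and move to the bottle side of the bar grip.

```bash
cat > g4.py <<'E'
from g3 import *
Rp=Rdir([0,0,-1],D)   # tool y along deck x, tool x = +deck y
def at(dx,dy,h): return DC+dx*D+dy*E+[0,0,h]
def dk():
    p,R,s=pose(); d=p-DC; print("tcp deck",np.round([d@D,d@E,d[2]],4),"F",np.round(s["ft_force"],1),"t",s["time"])
E
python3 - <<'E'
from g4 import *
rep(); dk()
A=plan(at(0.02,-.02,.17),Rp,10,grip=False)
B=plan(at(0,-.055,.12),Rp,4,grip=False,start=A)
p,R,s=pose(); print((R.inv()*Rp).magnitude()*57.3)
E
```

```text
t 27.1 tcp [ 0.5691 -0.0067  0.163 ] grip [ 0.5811 -0.007   0.1773] z [-0.642  0.013 -0.767] y [ 0.023  1.    -0.002] x [-0.766  0.019  0.642] F [-0.1  1.6 -0.7] w 0.696 q [ 28.6  58.3 -59.1  86.3  27.3  97.4  51.8]
tcp deck [0.0746 0.0606 0.091 ] F [-0.1  1.6 -0.7] t 27.1
n 10 d mm [  1.5 -12.2  -6.8] |d| 14.1 turn [-3.14 -3.11  8.61] |w| 9.68
n 4 d mm [-8.8 -5.  12.5] |d| 16.1 turn [0. 0. 0.] |w| 0.0
96.76345406042036
```

```bash
python3 -m creep '[{"claw":1,"delta_pos":[0.006,-0.01,-0.016],"turn":[-3.1,-3.1,8.6]},{"claw":1,"delta_pos":[0.006,-0.012,-0.016],"turn":[-3.1,-3.1,8.6]},{"claw":1,"delta_pos":[0.002,-0.012,-0.01],"turn":[-3.1,-3.1,8.6]},{"claw":1,"delta_pos":[0.002,-0.012,-0.01],"turn":[-3.1,-3.1,8.6]},{"claw":1,"delta_pos":[0.0015,-0.012,-0.007],"turn":[-3.1,-3.1,8.6]},{"claw":1,"delta_pos":[0.0015,-0.012,-0.004],"turn":[-3.1,-3.1,8.6]},{"claw":1,"delta_pos":[0.0015,-0.012,-0.004],"turn":[-3.1,-3.1,8.6]},{"claw":1,"delta_pos":[0.0015,-0.012,-0.004],"turn":[-3.1,-3.1,8.6]},{"claw":1,"delta_pos":[0.0015,-0.012,-0.004],"turn":[-3.1,-3.1,8.6]},{"claw":1,"delta_pos":[0,0,0],"turn":[0,0,0]}]'
python3 - <<'E'
from g4 import *
rep(); dk()
B=plan(at(0,-.055,.105),Rp,6,grip=False)
B=plan(at(0,-.055,.105),Rp,8,grip=False)
E
```

```text
time: 28.35
position: [0.5189, -0.0818, 0.2456]
orientation: [-176.8, -2.4, 94.8]
ft_force: [0.8, -0.4, -1.0]
width: 0.001
t 28.35 tcp [ 0.5189 -0.0818  0.2456] grip [ 0.52   -0.0825  0.2642] z [-0.058  0.037 -0.998] y [ 0.995  0.085 -0.055] x [-0.083  0.996  0.042] F [ 0.8 -0.4 -1. ] w 0.001 q [ 40.   24.2 -46.2 111.8  18.1  55.6 -10.1]
tcp deck [ 0.0263 -0.0157  0.1736] F [ 0.8 -0.4 -1. ] t 28.35
n 6 d mm [-6.5 -4.4 11.4] |d| 13.9 turn [-0.55 -0.37  1.04] |w| 1.23
n 8 d mm [-4.9 -3.3  8.6] |d| 10.4 turn [-0.41 -0.28  0.78] |w| 0.93
```

```bash
python3 -m creep '[{"claw":1,"delta_pos":[-0.007,-0.0044,0.011],"turn":[-0.6,-0.4,1]},{"claw":1,"delta_pos":[-0.007,-0.0044,0.011],"turn":[-0.6,-0.4,1]},{"claw":1,"delta_pos":[-0.007,-0.0044,0.011],"turn":[-0.6,-0.4,1]},{"claw":1,"delta_pos":[-0.007,-0.0044,0.011],"turn":[-0.6,-0.4,1]},{"claw":1,"delta_pos":[-0.007,-0.0044,0.011],"turn":[-0.5,-0.3,1]},{"claw":1,"delta_pos":[-0.006,-0.0044,0.011],"turn":[-0.5,-0.3,1]},{"claw":1,"delta_pos":[0,0,0],"turn":[0,0,0]},{"claw":1,"delta_pos":[0,0,0],"turn":[0,0,0]},{"claw":1,"delta_pos":[0,0,0],"turn":[0,0,0]},{"claw":1,"delta_pos":[0,0,0],"turn":[0,0,0]}]'
python3 - <<'E'
from g4 import *
rep(); dk()
B=plan(at(0,-.055,.042),Rp,6,grip=False)
r=crop("wrist","w15",0,0,560,420,1.4)
print(proj(r,[at(0,-.021,.064),at(.02,-.021,.064),at(-.02,-.021,.064),at(0,-.055,.04),at(.05,.06,.044),at(.04,-.099,.083),at(-.04,-.099,.083)]))
E
```

```text
time: 29.6
position: [0.4961, -0.1232, 0.1734]
orientation: [-179.9, -0.6, 89.5]
ft_force: [0.2, -0.3, -0.5]
width: -0.001
t 29.6 tcp [ 0.4961 -0.1232  0.1734] grip [ 0.4961 -0.1234  0.1921] z [-0.001  0.011 -1.   ] y [ 1.    -0.009 -0.001] x [0.009 1.    0.011] F [ 0.2 -0.3 -0.5] w -0.001 q [ 40.3  26.2 -40.9 119.9  24.4  42.4 -16.6]
tcp deck [ 0.0045 -0.0577  0.1014] F [ 0.2 -0.3 -0.5] t 29.6
n 6 d mm [ 0.4 -0.7  9.9] |d| 9.9 turn [-0.01 -0.1   0.15] |w| 0.18
[[271.76438261 179.92868229]
 [301.02202822 180.38783388]
 [242.48432126 179.46917891]
 [272.01046409 215.31776359]
 [349.03276518  54.48211517]
 [326.8702243  295.13733816]
 [213.4266449  293.52685542]]
```

View pics/w15.png

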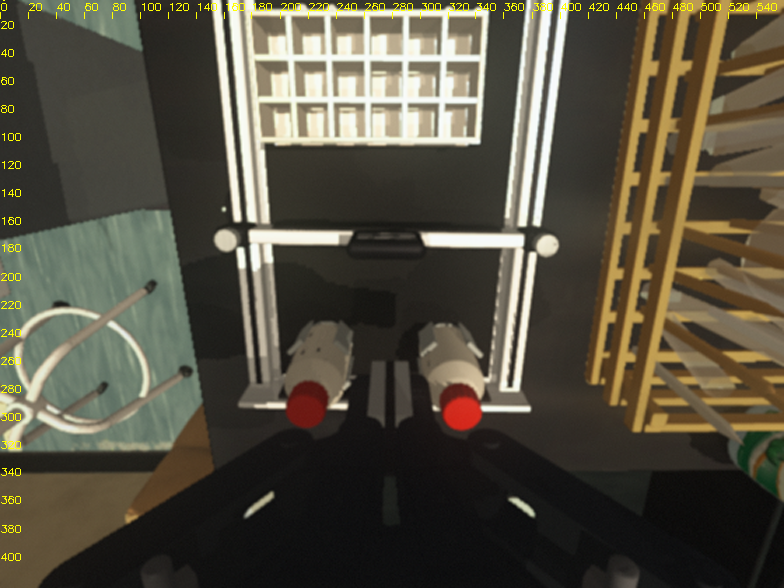

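```bash
python3 -m creep '[{"claw":1,"delta_pos":[0.001,-0.0005,0.01],"turn":[0,0,0]},{"claw":1,"delta_pos":[0.001,-0.0005,0.01],"turn":[0,0,0]},{"claw":1,"delta_pos":[0.001,-0.0005,0.01],"turn":[0,0,0]},{"claw":1,"delta_pos":[0.001,0,0.01],"turn":[0,0,0]},{"claw":1,"delta_pos":[0,0,0.01],"turn":[0,0,0]},{"claw":1,"delta_pos":[0,0,0.007],"turn":[0,0,0]},{"claw":1,"delta_pos":[0,0,0],"turn":[0,0,0]},{"claw":1,"delta_pos":[0,0,0],"turn":[0,0,0]},{"claw":1,"delta_pos":[0.003,0,0],"turn":[0,0,0]},{"claw":1,"delta_pos":[0.003,0,0],"turn":[0,0,0]}]'
python3 - <<'E'
from g4 import *
rep(); dk()
crop("top","t16",280,180,450,310,4.5)
E
```

```text
time: 30.9
position: [0.4948, -0.1119, 0.1126]
orientation: [-180.0, -0.6, 89.5]
ft_force: [-0.1, -0.6, -0.0]
width: -0.001
t 30.9 tcp [ 0.4948 -0.1119  0.1126] grip [ 0.4948 -0.1121  0.1313] z [-0.001  0.01  -1.   ] y [ 1.    -0.009 -0.001] x [0.009 1.    0.01 ] F [-0.1 -0.6 -0. ] w -0.001 q [ 35.   30.8 -36.2 123.1  30.5  35.2 -23.4]
tcp deck [ 0.0029 -0.0464  0.0406] F [-0.1 -0.6 -0. ] t 30.9
```

View pics/t16.png

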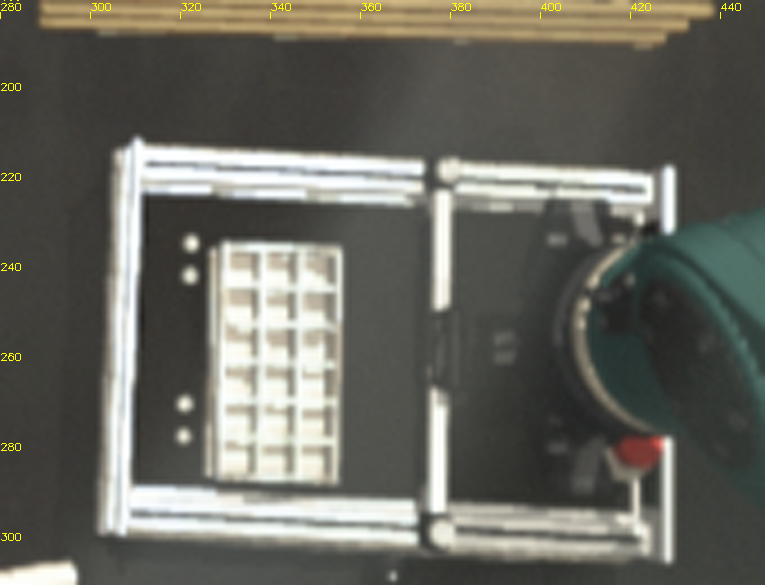

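```bash
python3 -m creep '[{"claw":1,"delta_pos":[0.005,0,0],"turn":[0,0,0]},{"claw":1,"delta_pos":[0.006,0,0],"turn":[0,0,0]},{"claw":1,"delta_pos":[0.006,0,0],"turn":[0,0,0]},{"claw":1,"delta_pos":[0.006,0,0],"turn":[0,0,0]},{"claw":1,"delta_pos":[0.006,0,0],"turn":[0,0,0]},{"claw":1,"delta_pos":[0.006,0,0],"turn":[0,0,0]},{"claw":1,"delta_pos":[0.005,0,0],"turn":[0,0,0]},{"claw":1,"delta_pos":[0.004,0,0],"turn":[0,0,0]},{"claw":1,"delta_pos":[0.004,0,0],"turn":[0,0,0]},{"claw":1,"delta_pos":[0.004,0,0],"turn":[0,0,0]}]'
python3 - <<'E'
from g4 import *
rep(); dk()
crop("top","t17",280,180,450,310,4.5)
E
```

```text
time: 32.2
position: [0.4954, -0.0554, 0.1135]
orientation: [180.0, -0.6, 89.6]
ft_force: [-0.6, -0.4, 0.5]
width: -0.001
t 32.2 tcp [ 0.4954 -0.0554  0.1135] grip [ 0.4954 -0.0556  0.1322] z [ 0.     0.011 -1.   ] y [ 1.    -0.008  0.   ] x [0.008 1.    0.011] F [-0.6 -0.4  0.5] w -0.001 q [ 28.7  30.1 -36.1 124.2  30.3  34.5 -29.8]
tcp deck [0.0022 0.0102 0.0415] F [-0.6 -0.4  0.5] t 32.2
```

View pics/t17.png

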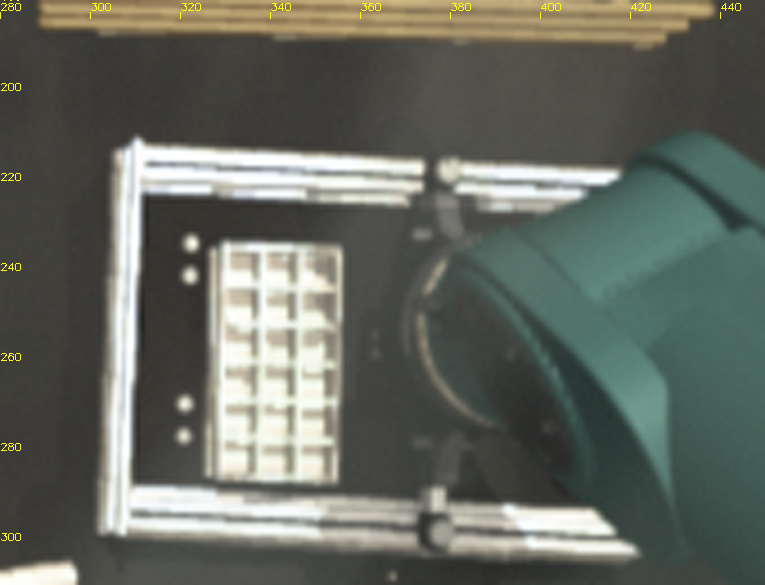

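```bash
python3 - <<'E'
from g4 import *
crop("wrist","w18",0,0,560,420,1.4)
crop("side","s18",250,120,370,230,6)
E
```

```text
(no output)
```

View pics/w18.png

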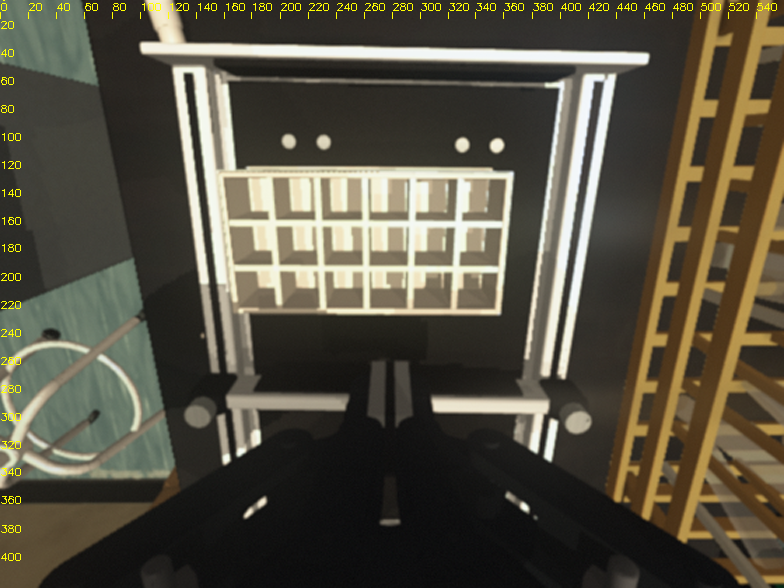

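View pics/s18.png

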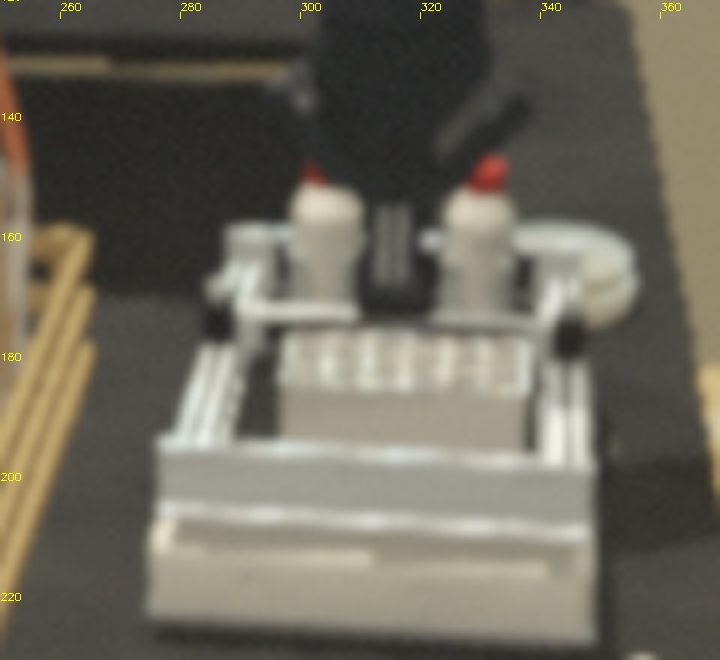

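```bash
python3 - <<'E'
from g4 import *
np.set_printoptions(precision=4,suppress=True)
r=read_camera("wrist")
def dkc(X): d=X-DC; return np.c_[d@D,d@E,d[:,2]]
print("screws", dkc(plane(r,[(141,296),(411,300)],.117)))
print("bar top edges rows 282,290", dkc(plane(r,[(200,281),(200,291),(360,284),(360,294)],.105)))
print("block near edge", dkc(plane(r,[(170,224),(357,224)],.116)), dkc(plane(r,[(157,122),(366,122)],.116)))
s=read_camera("side"); t=read_camera("top")
print(proj(s,[pose()[0],at(0,-.021,.064),at(0,-.021,.033)]),proj(t,[pose()[0],at(0,-.021,.064),at(0,.005,.064),at(0.084,-.021,.045),at(0.084,.005,.045)]))
crop("top","t19",340,190,420,310,5,t)
dk()
E
```

```text
screws [[-0.0822 -0.0192  0.045 ]
 [ 0.0864 -0.0191  0.045 ]]
bar top edges rows 282,290 [[-0.0482 -0.0152  0.033 ]
 [-0.0487 -0.0228  0.033 ]
 [ 0.0571 -0.0156  0.033 ]
 [ 0.0579 -0.0233  0.033 ]]
block near edge [[-0.06    0.0288  0.044 ]
 [ 0.0478  0.0307  0.044 ]] [[-0.0613  0.0852  0.044 ]
 [ 0.0468  0.0872  0.044 ]]
[[314.6083 172.7281]
 [316.2477 161.5307]
 [315.8545 171.334 ]] [[364.5707 256.2409]
 [381.5849 257.7372]
 [369.1193 257.0971]
 [380.0116 218.9237]
 [367.9764 218.3138]]
tcp deck [0.0022 0.0097 0.0415] F [-0.3  1.   0.2] t 32.5
```

View pics/t19.png

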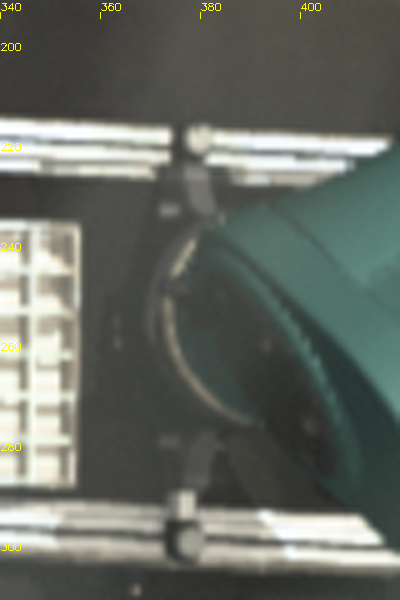

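```bash
python3 - <<'E'
from g4 import *
r=read_camera("wrist"); p,R,s=pose()
for o in (0,-.005,-.01,-.02,-.03): print(o, proj(r,[p+R.apply([0.011,0,o]),p+R.apply([-.011,0,o]),p+R.apply([.011,.0145,o])]).round(1).tolist())
f=r["frame"]; g=f[200:330,240:320].astype(float).copy(); g=np.clip(g*3,0,255).astype(np.uint8)
cv2.imwrite("pics/w20.png",cv2.resize(g[:,:,::-1],None,fx=6,fy=5))
s=read_camera("side")["frame"][140:200,290:345].astype(float); cv2.imwrite("pics/s20.png",cv2.resize(np.clip(s*2.5,0,255).astype(np.uint8)[:,:,::-1],None,fx=10,fy=9,interpolation=cv2.INTER_CUBIC))
E
```

```text
0 [[277.3, 236.4], [277.3, 269.2], [301.8, 236.4]]
-0.005 [[277.3, 239.9], [277.3, 273.4], [302.4, 239.9]]
-0.01 [[277.3, 243.6], [277.3, 277.9], [303.1, 243.7]]
-0.02 [[277.2, 251.7], [277.2, 287.5], [304.6, 251.7]]
-0.03 [[277.2, 260.8], [277.2, 298.3], [306.2, 260.8]]
```

View pics/w20.png

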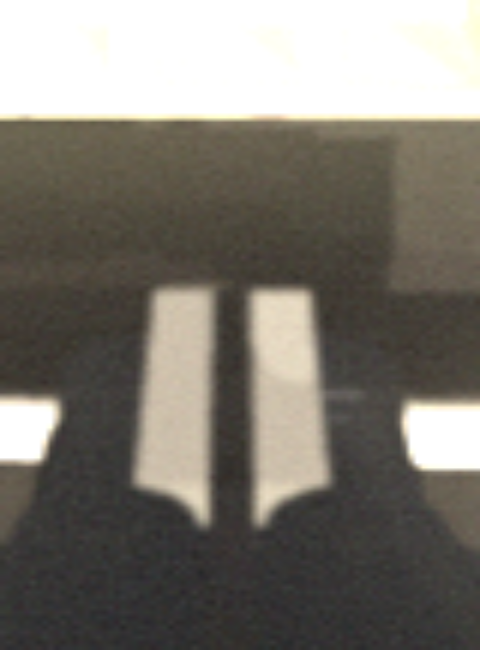

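View pics/s20.png

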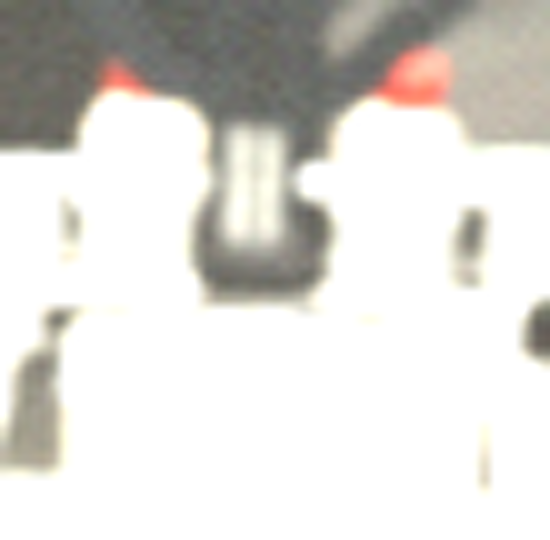

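The bar has not moved: its screws are still at (380,218) and (377,298), and the wrist view gives its position as −0.019. With the pads shut the real fingertips are about 20 mm above the TCP, so they skimmed over the push grip. I'll go back over it and approach lower.

```bash
python3 -m creep '[{"claw":1,"delta_pos":[0,0,-0.02],"turn":[0,0,0]},{"claw":1,"delta_pos":[0,0,-0.02],"turn":[0,0,0]},{"claw":1,"delta_pos":[-0.02,0,-0.005],"turn":[0,0,0]},{"claw":1,"delta_pos":[-0.02,0,0],"turn":[0,0,0]},{"claw":1,"delta_pos":[-0.02,0,0],"turn":[0,0,0]},{"claw":1,"delta_pos":[-0.008,0,0.01],"turn":[0,0,0]},{"claw":1,"delta_pos":[0,0,0.02],"turn":[0,0,0]},{"claw":1,"delta_pos":[0,0,0.015],"turn":[0,0,0]},{"claw":1,"delta_pos":[0,0,0],"turn":[0,0,0]},{"claw":1,"delta_pos":[0,0,0],"turn":[0,0,0]}]'
python3 - <<'E'
from g4 import *
rep(); dk()
r=crop("wrist","w21",130,130,430,330,2.6)
E
```

```text
time: 33.85
position: [0.4945, -0.1249, 0.1115]
orientation: [-180.0, -0.7, 89.6]
ft_force: [0.8, 0.4, 0.3]
width: 0.004
t 33.85 tcp [ 0.4945 -0.1249  0.1115] grip [ 0.4945 -0.1251  0.1302] z [-0.001  0.012 -1.   ] y [ 1.    -0.007 -0.001] x [0.007 1.    0.012] F [0.8 0.4 0.3] w 0.004 q [ 36.4  31.1 -36.1 122.8  30.5  35.3 -21.7]
tcp deck [ 0.003  -0.0594  0.0395] F [0.8 0.4 0.3] t 33.85
```

View pics/w21.png

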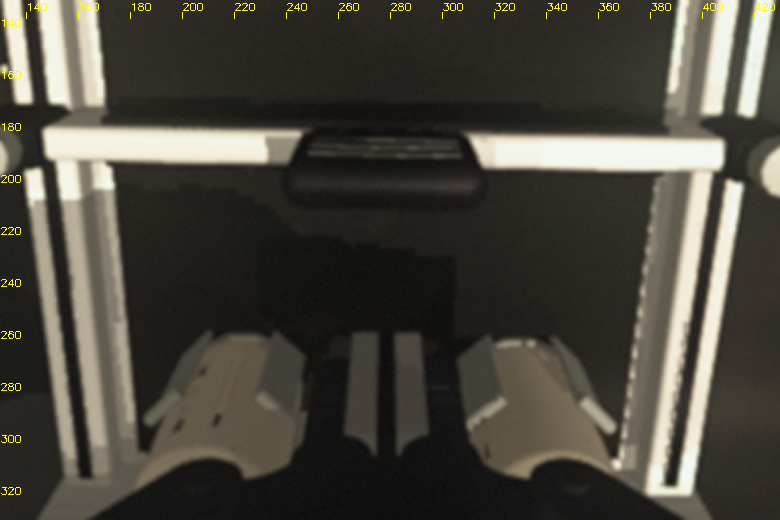

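```bash
python3 -m creep '[{"claw":1,"delta_pos":[0.006,0,0],"turn":[0,0,0]},{"claw":1,"delta_pos":[0.004,0,0],"turn":[0,0,0]},{"claw":1,"delta_pos":[0,0,0.006],"turn":[0,0,0]},{"claw":1,"delta_pos":[0,0,0.006],"turn":[0,0,0]},{"claw":1,"delta_pos":[0,0,0.004],"turn":[0,0,0]},{"claw":1,"delta_pos":[0,0,0],"turn":[0,0,0]},{"claw":1,"delta_pos":[0.005,0,0],"turn":[0,0,0]},{"claw":1,"delta_pos":[0.005,0,0],"turn":[0,0,0]},{"claw":1,"delta_pos":[0.005,0,0],"turn":[0,0,0]},{"claw":1,"delta_pos":[0.005,0,0],"turn":[0,0,0]}]'
python3 - <<'E'
from g4 import *
rep(); dk()
r=crop("wrist","w22",130,130,430,330,2.6)
E
```

```text
time: 35.15
position: [0.4957, -0.0947, 0.0958]
orientation: [179.9, -0.5, 89.5]
ft_force: [1.1, -2.4, -2.3]
width: 0.002
t 35.15 tcp [ 0.4957 -0.0947  0.0958] grip [ 0.4956 -0.0949  0.1145] z [ 0.002  0.009 -1.   ] y [ 1.    -0.008  0.001] x [0.008 1.    0.009] F [ 1.1 -2.4 -2.3] w 0.002 q [ 31.5  31.9 -34.3 124.2  32.3  32.8 -27. ]
tcp deck [ 0.0034 -0.0291  0.0238] F [ 1.1 -2.4 -2.3] t 35.15
```

View pics/w22.png

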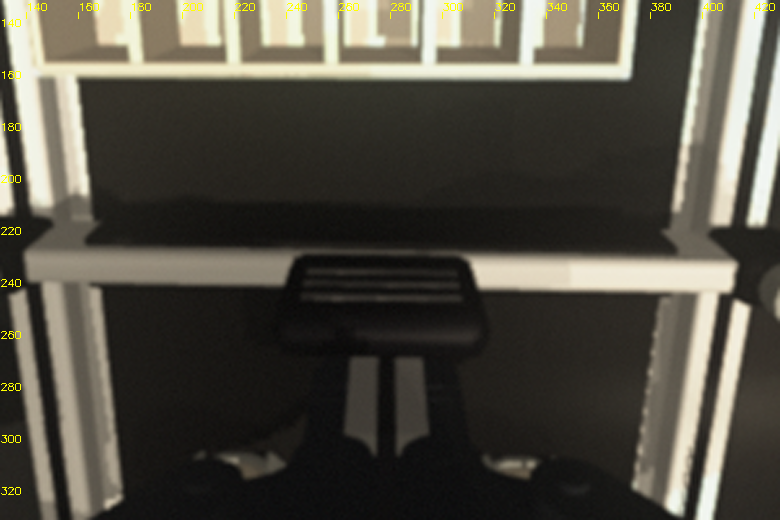

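The fingers are now against the −y side of the grip, with Fy at −2.4 N. I'll push.

```bash
python3 -m creep '[{"claw":1,"delta_pos":[0.006,0,0],"turn":[0,0,0]},{"claw":1,"delta_pos":[0.006,0,0],"turn":[0,0,0]},{"claw":1,"delta_pos":[0.006,0,0],"turn":[0,0,0]},{"claw":1,"delta_pos":[0.006,0,0],"turn":[0,0,0]},{"claw":1,"delta_pos":[0.006,0,0],"turn":[0,0,0]},{"claw":1,"delta_pos":[0.005,0,0],"turn":[0,0,0]},{"claw":1,"delta_pos":[0.004,0,0],"turn":[0,0,0]},{"claw":1,"delta_pos":[0.004,0,0],"turn":[0,0,0]},{"claw":1,"delta_pos":[0.004,0,0],"turn":[0,0,0]},{"claw":1,"delta_pos":[0.004,0,0],"turn":[0,0,0]}]'
python3 - <<'E'
from g4 import *
rep(); dk()
r=crop("wrist","w23",130,30,430,330,1.9)
crop("top","t23",280,180,450,310,4.5)
E
```

```text
time: 36.45
position: [0.4966, -0.0411, 0.0962]
orientation: [179.9, -0.4, 89.5]
ft_force: [1.4, -3.2, -1.8]
width: -0.001
t 36.45 tcp [ 0.4966 -0.0411  0.0962] grip [ 0.4966 -0.0412  0.1149] z [ 0.002  0.008 -1.   ] y [ 1.    -0.009  0.002] x [0.009 1.    0.008] F [ 1.4 -3.2 -1.8] w -0.001 q [ 25.1  31.4 -33.9 125.   32.2  32.1 -33.2]
tcp deck [0.003  0.0245 0.0242] F [ 1.4 -3.2 -1.8] t 36.45
```

View pics/w23.png

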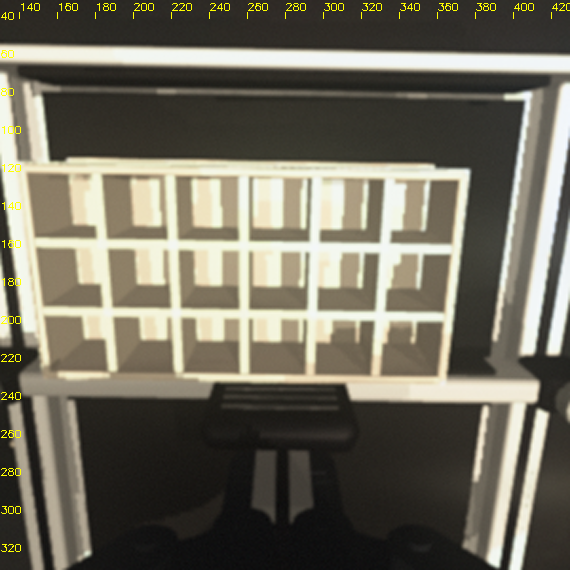

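View pics/t23.png

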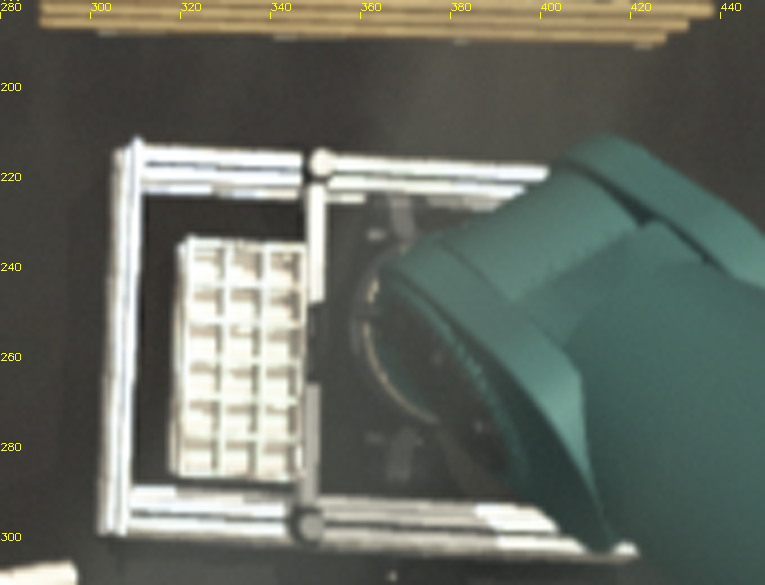

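```bash
python3 -m creep '[{"claw":1,"delta_pos":[0.003,0,0],"turn":[0,0,0]},{"claw":1,"delta_pos":[0.003,0,0],"turn":[0,0,0]},{"claw":1,"delta_pos":[0.003,0,0],"turn":[0,0,0]},{"claw":1,"delta_pos":[0.003,0,0],"turn":[0,0,0]},{"claw":1,"delta_pos":[0.003,0,0],"turn":[0,0,0]},{"claw":1,"delta_pos":[0.002,0,0],"turn":[0,0,0]},{"claw":1,"delta_pos":[0.002,0,0],"turn":[0,0,0]},{"claw":1,"delta_pos":[0.002,0,0],"turn":[0,0,0]},{"claw":1,"delta_pos":[0.002,0,0],"turn":[0,0,0]},{"claw":1,"delta_pos":[0.002,0,0],"turn":[0,0,0]}]'
python3 - <<'E'
from g4 import *
rep(); dk()
crop("top","t24",280,180,400,310,4.5)
E
```

```text
time: 37.8
position: [0.4967, -0.0213, 0.0965]
orientation: [-180.0, 0.1, 89.3]
ft_force: [1.9, -7.3, -0.5]
width: -0.002
t 37.8 tcp [ 0.4967 -0.0213  0.0965] grip [ 0.4967 -0.0213  0.1152] z [-0.    -0.002 -1.   ] y [ 1.    -0.013 -0.   ] x [ 0.013  1.    -0.002] F [ 1.9 -7.3 -0.5] w -0.002 q [ 22.1  31.2 -33.3 125.1  32.4  32.3 -36.2]
tcp deck [0.0026 0.0443 0.0245] F [ 1.9 -7.3 -0.5] t 37.8
```

View pics/t24.png

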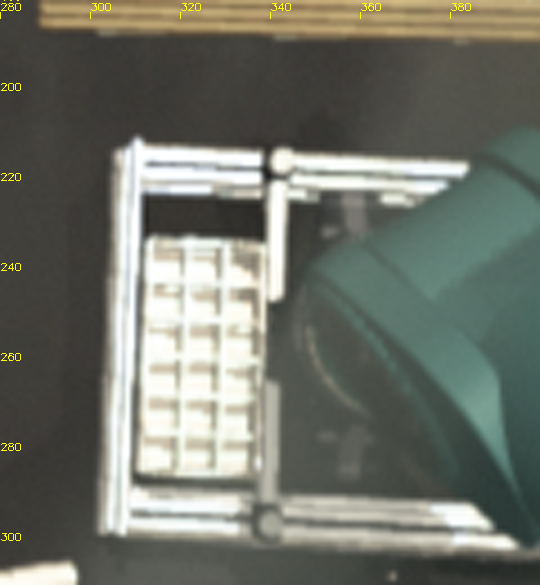

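```bash
python3 -m creep '[{"claw":1,"delta_pos":[0.002,0,0],"turn":[0,0,0]},{"claw":1,"delta_pos":[0.002,0,0],"turn":[0,0,0]},{"claw":1,"delta_pos":[0.002,0,0],"turn":[0,0,0]},{"claw":1,"delta_pos":[0.001,0,0],"turn":[0,0,0]},{"claw":1,"delta_pos":[0.001,0,0],"turn":[0,0,0]},{"claw":1,"delta_pos":[0.001,0,0],"turn":[0,0,0]},{"claw":1,"delta_pos":[0,0,0],"turn":[0,0,0]},{"claw":1,"delta_pos":[0,0,0],"turn":[0,0,0]},{"claw":1,"delta_pos":[0,0,0],"turn":[0,0,0]},{"claw":1,"delta_pos":[0,0,0],"turn":[0,0,0]}]'
python3 - <<'E'
from g4 import *
rep(); dk()
crop("top","t25",280,180,400,310,4.5)
E
```

```text
time: 39.1
position: [0.4965, -0.0219, 0.0967]
orientation: [-179.8, 0.9, 88.9]
ft_force: [1.3, -3.1, -2.1]
width: -0.001
t 39.1 tcp [ 0.4965 -0.0219  0.0967] grip [ 0.4966 -0.0216  0.1154] z [-0.004 -0.016 -1.   ] y [ 1.    -0.02  -0.003] x [ 0.02   1.    -0.016] F [ 1.3 -3.1 -2.1] w -0.001 q [ 21.1  31.1 -32.6 125.   32.8  32.8 -37.3]
tcp deck [0.0024 0.0437 0.0247] F [ 1.3 -3.1 -2.1] t 39.1
```

View pics/t25.png

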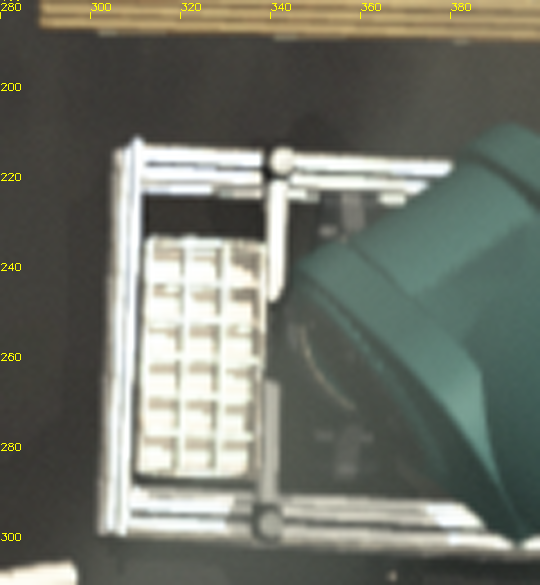

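```bash
python3 - <<'E'
from g4 import *
r=crop("top","t26",300,205,350,305,7)
w=crop("wrist","w26",0,0,560,420,1.4)
E

```

```text
(no output)
```

View pics/t26.png

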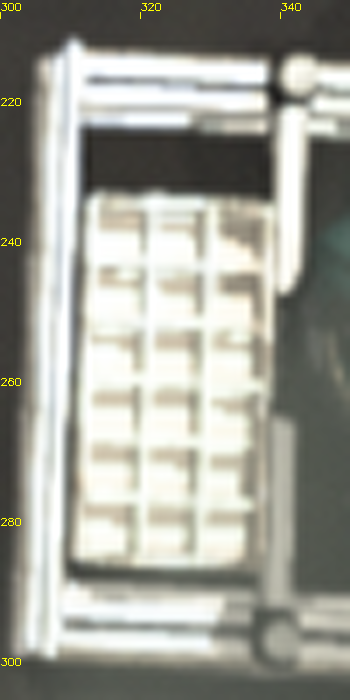

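View pics/w26.png

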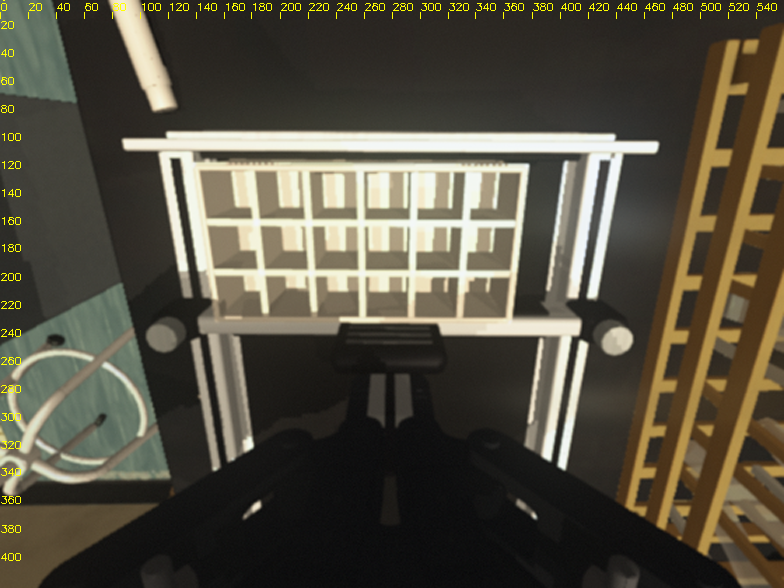

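```bash
python3 - <<'E'
from g4 import *
np.set_printoptions(precision=4,suppress=True)
r=read_camera("wrist"); t=read_camera("top")
def dkc(X): d=X-DC; return np.c_[d@D,d@E,d[:,2]]
print("screws w", dkc(plane(r,[(117,240),(440.7,243)],.117)))
print("rail inner top edge w", dkc(plane(r,[(120,108.5),(400,108.5)],.102)))
print("block edges w", dkc(plane(r,[(140,117),(377,117.5),(151,225.5),(365,228)],.116)))
print("screws t", dkc(plane(t,[(342.6,215.5),(339.8,296.5)],.117)))
print("rail t", dkc(plane(t,[(311.5,213),(308,297)],.102)))
dk(); rep()
E
```

```text
screws w [[-0.0812  0.0615  0.045 ]
 [ 0.0877  0.0609  0.045 ]]
rail inner top edge w [[-0.0758  0.1263  0.03  ]
 [ 0.0628  0.1269  0.03  ]]
block edges w [[-0.0603  0.123   0.044 ]
 [ 0.0476  0.1233  0.044 ]
 [-0.0627  0.0694  0.044 ]
 [ 0.0477  0.0687  0.044 ]]
screws t [[ 0.0873  0.06    0.045 ]
 [-0.0851  0.0607  0.045 ]]
rail t [[ 0.0915  0.1262  0.03  ]
 [-0.0905  0.1264  0.03  ]]
tcp deck [0.0024 0.0437 0.0248] F [ 1.8 -3.5 -1. ] t 39.35
t 39.35 tcp [ 0.4965 -0.0219  0.0968] grip [ 0.4966 -0.0216  0.1155] z [-0.004 -0.016 -1.   ] y [ 1.    -0.02  -0.003] x [ 0.02   1.    -0.016] F [ 1.8 -3.5 -1. ] w -0.001 q [ 21.1  31.1 -32.6 125.   32.8  32.8 -37.3]
```

The bar reads 0.061 from both cameras, which is the tight value. I'll give one firmer nudge and then retreat.

```bash
python3 -m creep '[{"claw":1,"delta_pos":[0.004,0,0],"turn":[0,-0.5,-0.5]},{"claw":1,"delta_pos":[0.004,0,0],"turn":[0,0,0]},{"claw":1,"delta_pos":[0.004,0,0],"turn":[0,0,0]},{"claw":1,"delta_pos":[0.002,0,0],"turn":[0,0,0]},{"claw":1,"delta_pos":[0,0,0],"turn":[0,0,0]},{"claw":1,"delta_pos":[-0.004,0,0],"turn":[0,0,0]},{"claw":1,"delta_pos":[-0.008,0,0],"turn":[0,0,0]},{"claw":1,"delta_pos":[-0.01,0,0],"turn":[0,0,0]},{"claw":1,"delta_pos":[-0.005,0,-0.01],"turn":[0,0,0]},{"claw":1,"delta_pos":[0,0,-0.02],"turn":[0,0,0]}]'
python3 - <<'E'
from g4 import *
rep(); dk()
E
python3 -m creep '[{"claw":1,"delta_pos":[0,0,-0.03],"turn":[0,0,0]},{"claw":1,"delta_pos":[0,0,-0.04],"turn":[0,0,0]},{"claw":1,"delta_pos":[0,0,-0.04],"turn":[0,0,0]},{"claw":1,"delta_pos":[0,0,-0.04],"turn":[0,0,0]},{"claw":1,"delta_pos":[-0.04,0,0],"turn":[0,0,0]},{"claw":1,"delta_pos":[-0.05,0,0],"turn":[0,0,0]},{"claw":1,"delta_pos":[-0.05,0,0],"turn":[0,0,0]},{"claw":1,"delta_pos":[-0.05,0,0],"turn":[0,0,0]},{"claw":1,"delta_pos":[-0.05,0,0],"turn":[0,0,0]},{"claw":1,"delta_pos":[0,0,0],"turn":[0,0,0]}]'
python3 - <<'E'
from g4 import *
rep(); dk()
crop("top","t27",290,190,440,310,5)
r=read_camera("top"); cv2.imwrite("pics/t28.png",r["frame"][:,:,::-1])
crop("side","s27",200,120,370,260,4.5)
E
```

```text
time: 40.6
position: [0.4938, -0.0463, 0.1286]
orientation: [-179.3, 2.5, 89.1]
ft_force: [-0.4, 0.3, -0.4]
width: 0.003
t 40.6 tcp [ 0.4938 -0.0463  0.1286] grip [ 0.494  -0.0455  0.1473] z [-0.013 -0.043 -0.999] y [ 1.    -0.017 -0.012] x [ 0.017  0.999 -0.043] F [-0.4  0.3 -0.4] w 0.003 q [ 24.5  28.2 -34.4 123.6  30.3  37.5 -32.7]
tcp deck [0.0003 0.0192 0.0566] F [-0.4  0.3 -0.4] t 40.6
time: 41.85
position: [0.4931, -0.2855, 0.3032]
orientation: [-180.0, 2.4, 89.3]
ft_force: [-0.3, 0.5, -0.7]
width: 0.001
t 41.85 tcp [ 0.4931 -0.2855  0.3032] grip [ 0.4931 -0.2847  0.3218] z [-0.001 -0.043 -0.999] y [ 1.    -0.012 -0.   ] x [ 0.012  0.999 -0.043] F [-0.3  0.5 -0.7] w 0.001 q [ 53.   19.7 -37.5 106.3  16.8  58.3   7.7]
tcp deck [ 0.0055 -0.2199  0.2312] F [-0.3  0.5 -0.7] t 41.85
```

View pics/t27.png

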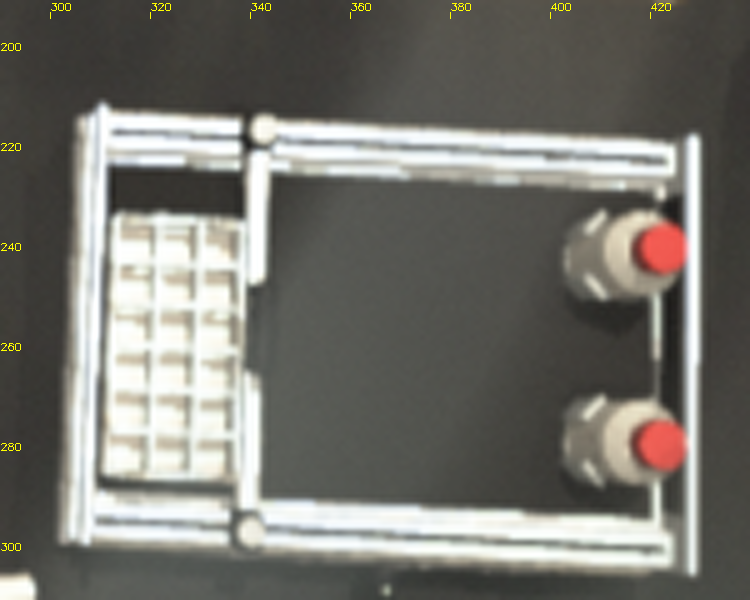

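View pics/s27.png

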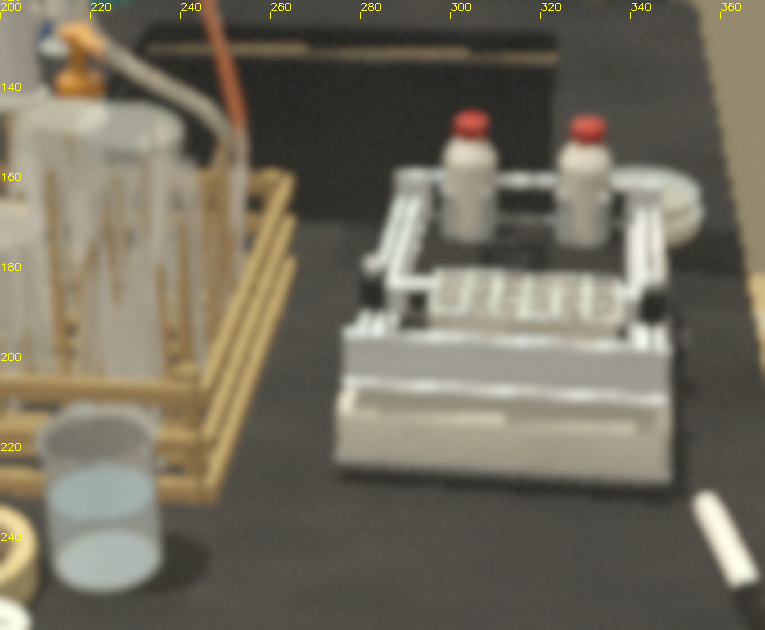

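View pics/t28.png

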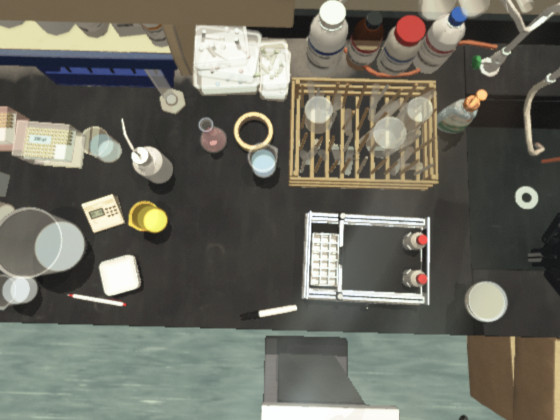

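In the final views the block fills the space between rail and bar at (310..338, 233..287), wells up. The bar screws are at (342,216) and (340,297). The beaker stands at (263,162) and the arm is clear at t ≈ 42 s, so I'm handing in.

```bash
python3 - <<'E'
from cell import workorder
print(workorder.finish_job())
E
```

```text
the job is handed in; nothing more can be done
None
```

The job is done and handed in at about 42 s of the 72 s allowed. The block sits wells up on the bottle-free (+y) side, long side along the end rail, with the clamp bar pushed up to it.

- **Turning over:** I gripped the block, stood it on its end on the bench, regripped it from the wells side and turned it the rest of the way. I set it on the deck and released it at about 4 N of contact. It did not topple or drop.
- **Clamping:** I pushed the bar by its grip until it stopped advancing, then gave one firmer push. The highest force I read at the end of a move was about 7 N; I have no reading during the firmer push itself.
- **Failed try:** The first push missed. The shut fingertips sit about 20 mm higher than the nominal TCP (fingertip point), so they passed over the grip without moving the bar. I went back, lowered the tool and pushed again.
- **Last checks:**
  - Before the firmer push, the bar measured 0.060–0.0615 m from the wrist and top cameras, against 0.061 when tight.
  - The last top view shows the bar unmoved, and the block between rail and bar with no visible gap.
  - The beaker is standing where it was, and the arm is clear of everything.
- **Disagreements:** The top and side cameras differed by about 5 mm in y when locating the block, so I used their average, and the wrist camera agreed with it. One arm joint (joint 3) came to within about 0.02° of its lower limit (−72.61°) while the block was being tilted. The readings I took did not show it passing the limit.

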